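# Load two sinkers into the spring-loaded sinker magazine

## Robot

A 7-joint arm with a two-finger parallel gripper is mounted at the origin on the work surface. World frame = base frame: x ahead of the robot, y to its left, z up, the work surface at z = 0. Lengths are in m, angles in rad, forces in N, time in s.
With the tool pointing down it reaches from about 0.4 to 0.85 m from the base axis. Payload 10.4 kg.
Tool frame: the origin (TCP) lies midway between the tips of the shut fingers; the grasp point (between the pads) lies 19 mm behind it; z points along the fingers, y is the line along which they close (so a half turn about z gives the same grasp; the last joint's range is limited). The gripper opens to 87 mm and grips with 3 to 60 N. Pads are 19 mm wide; open, the fingers measure 117 mm over their backs; the gripper's body (75 mm by 190 mm) begins 51 mm behind the grasp point.
Start: joints at [1.1, 0.332, -0.065, 1.46, 0.022, 1.35, -0.088], TCP at [0.271, -0.563, 0.223] pointing down, gripper open.
Joint ranges: [-2.6, 2.6], [-0.5, 2.12], [-1.47, 1.34], [0.16, 2.42], [-1.27, 4.41], [0.06, 2.06], [-2.6, 2.6]. Speed limits (rad/s): [2.22, 2.22, 2.79, 2.79, 3.14, 3.14, 3.14].

## Interface

Orientations are given as a unit quaternion [x, y, z, w].
In Python, from bench import sensors, eyes, order gives the robot as it stands.
- The arm moves only by the tool arm_command, never from a script. Its argument "steps" is a list of rows, each an object with "rot": the turn, a rotation vector about the world's x, y, z in degrees, a list of three; "slide": the shift along the world's x, y, z in m, a list of three; "grip": the opening, from 0 (shut) to 1 (fully open). A call has exactly 8 rows; each row shifts and turns the commanded pose from where the row before left it; what a row does not reach is not made up. A row lasts 1/8 s, in which the tool goes at most 62.5 mm and 10.7 degrees, less where a joint would pass 70% of its speed; a pose out of reach is approached as far as the arm can. A call with a gripper value outside its range is refused whole. The fingers move at their own pace and stop on an object; "newtons" is the grip in N (left out, the last holds). Time passes only in rows, so rows that do not move let the fingers close, or fill a call up. It gives the time, the measured TCP pose, the force, the opening and the grip force at its end, in the units of the state.
- sensors.read_state(): the state, without advancing time (a new reading comes with each control period).
- eyes.camera(name): name is "side" or "top"; returns a dict with "pixels" (480x640x3 uint8, red, green, blue), "intrinsics" (3x3 intrinsics, pixels), "pose" (4x4, takes a point from camera to world coordinates). Camera axes: x right, y down, z forward; pixel columns grow to the right and rows downward; lengths in m; the calibration is good to about 2 mm. A picture is of the moment at which its call begins. There is no depth.
- order.close_job(): hands the job in; it is judged then, once.
Trained networks look in a picture, given as the dict that the camera call returned (one of the last four; its "shot" number tells which), for a name from the list of things; names that differ only in an ending like _2 or _b are one class to them, and where a whole thing is asked for, a point or a joint stands for the part that bears it (a point fixed in the world has none). Each returns a list of dicts, best first, with "conf" (0 to 1); they miss things now and then, are a little off and sometimes report something else, mostly with a low value. They report only what shows in the picture. A call takes as long as a camera call. They do not tell look-alikes from the thing itself.
- eyes.look_for(name, picture): "bbox" ([left, top, right, bottom] in pixels, round what is visible of it).
The state is a dict: "time": time; "joint_positions": joint angles; "joint_vel": joint speeds; "joint_torque": joint torques, N m; "ee_pos": TCP position; "eef_rot": TCP orientation; "ft_force": force on the tool from outside, world axes, zero at the start; "torque": the same for the moment, N m; "width": finger opening in m; "grip_force": force on a finger pad.
Only numpy, scipy, OpenCV 4.12 (cv2) and the standard library are available. Lean on these libraries where they do the work, as an engineer would, in place of code of your own. Each camera call takes 0.05 s, during which the arm holds its last target. There are 200 camera calls.

## Task

Load both steel sinkers into the spring-loaded sinker magazine on the shelf, one at a time, disc down and stem up: feel for the mouth of the tube, push the first gently down past the two spring lips until they have snapped back over its disc, let go of it, then push the second in on top of it in the same way. Both must stay in, held down by the lips and released; never press or wedge on the magazine with more than 35 N (all its contacts taken together, the side thrust on the lips too), and leave the reel, the float, the lure box and the tackle tray as they are.

Things in the scene. Friction and masses are not known exactly. Their poses are not given: they have to be found in the camera images.
- magazine: Fixed sinker magazine: aluminium foot plate (90 mm in its x, 110 mm in its y, 8 mm thick) with an upright grey plastic tube in it. Origin: centre of the foot's underside, on the plank; z up. The tube is clamped somewhere along a slot: its axis has x = 0 but any y from -13 to +13 mm, NOT shown by any pose given here, so find the mouth by feel or sight. The tube does not shift when pushed.
- magazine_flange (a point): Point 105 mm above the magazine's origin, same axes: the height of the flat flange on top of the tube (47 mm in x, 70 mm in y; its centre shifted by the tube's unknown y). The mouth in it and the channel below are square, 37 by 37 mm, sides along x and y: 1.5 mm free all round a sinker's disc. Windows in the tube's +x and -x sides show the inside.
- magazine_home (a point): Point 77 mm above the magazine's origin (not moved with the tube): height of the underside of a sinker that is home, its disc's top under the lips. Two sprung steel lips reach in from +x and -x to 13.5 mm from the tube's axis; their slopes start 3 mm, their flat undersides lie 14 mm below the flange. They give way outward and snap back; pushing a disc past takes 7 to 16 N.
- magazine_deep (a point): Point 31 mm above the magazine's origin: where the first sinker's underside ends once the second is home on its stem. Below the sinkers a spring plate: empty it is 23 mm below the flange, pushes up 3 N plus 0.06 N per mm, and stops hard 79 mm below the flange: with the second home 5 mm of travel are left. The first one home has its stem 18 mm above the flange.
- sinker_a: One of two alike loose steel sinkers, 130 g: a flat disc 34 mm across, 14 mm thick (sharp-edged), with a round upright stem on it, 14 mm across, 32 mm long; 46 mm high in all. Starts standing on the plank, stem up. Origin: centre of the disc's underside, z up the stem. Grip the stem at least 16 mm above the disc so that the fingers stay above the flange when it is home.
- sinker_b: One of two alike loose steel sinkers, 130 g: a flat disc 34 mm across, 14 mm thick (sharp-edged), with a round upright stem on it, 14 mm across, 32 mm long; 46 mm high in all. Starts standing on the plank, stem up. Origin: centre of the disc's underside, z up the stem. Grip the stem at least 16 mm above the disc so that the fingers stay above the flange when it is home.
- reel: Bystander: grey aluminium spinning reel, loose, about 80 mm long, 95 mm wide with its crank, 82 mm high; origin at the centre of its foot's underside. Leave alone.
- float: Bystander: orange plastic float, loose, standing upright, 48 mm across, 72 mm high; origin at the centre of its underside. Leave alone.
- lure_box: Bystander: clear polystyrene box with its hinged lid shut, fixed, 130 mm by 200 mm, about 75 mm high with the knob of the lid; origin at the centre of its underside. Leave alone.
- tackle_tray: Bystander: green plastic tackle tray, fixed, 160 mm by 180 mm, 80 mm high, its drawer half open towards the robot; origin at the centre of its underside. Leave alone.
- tackle_tray_drawer0_handle (a point): Middle of the bar handle of the tackle tray's drawer, which slides. Leave alone.
- lure_lid (a joint): Opening angle of the lure box's lid in rad, 0 shut. Leave alone.
Things that resemble listed ones, but are neither listed nor needed, are in the scene too. Leave any blue, green or purple look-alike of the sinker_b alone.

How it is judged:
By the outcome, as a careful person would: the job done as asked, in the order asked, and still so for the second after the job is handed in, with the robot touching nothing.
It also fails if it takes over 72 s, if anything falls off the work surface, if the arm or the gripper's body presses on something with over 40 N, if the wrist force passes 120 N, or if a joint passes its speed limit or range.

## Working session

There is one attempt and no reset: what is moved stays moved. The work goes in short steps, Python scripts to look and compute and a tool call to move; the robot and the scene stay as the last step left them, time stands still between calls to the robot, and variables do not carry over. Pictures are saved under pics/ and viewed, at most 10 in all, crops included, and the job is handed in when it is done.

Besides the shell and the picture viewer there is one more tool, called after "Call:" by a JSON object that holds its "api" and its "payload", one argument or row to a line. arm_command: Moves the arm, as the interface text tells. Its arguments: {"type":"object","properties":{"steps":{"type":"array","items":{"type":"object","properties":{"rot":{"type":"array","items":{"type":"number"}},"slide":{"type":"array","items":{"type":"number"}},"grip":{"type":"number"}}}},"newtons":{"type":"number"}},"required":["steps"]}

```bash
mkdir -p pics
cat > h.py <<'E'
import numpy as np,cv2
from bench import sensors,eyes,order
def ray(c,u,v):
    K=np.array(c["intrinsics"]);T=np.array(c["pose"])
    d=T[:3,:3]@np.linalg.solve(K,[u,v,1.]);return T[:3,3],d
def atz(c,u,v,z):
    o,d=ray(c,u,v);return o+d*(z-o[2])/d[2]
def proj(c,p):
    K=np.array(c["intrinsics"]);T=np.array(c["pose"])
    q=K@(T[:3,:3].T@(np.array(p)-T[:3,3]));return q[:2]/q[2]
def tri(c1,p1,c2,p2):
    o1,d1=ray(c1,*p1);o2,d2=ray(c2,*p2)
    A=np.stack([d1,-d2],1);s=np.linalg.lstsq(A,o2-o1,rcond=None)[0]
    a=o1+s[0]*d1;b=o2+s[1]*d2;return (a+b)/2,np.linalg.norm(a-b)
def save(c,n,box=None,s=1):
    im=cv2.cvtColor(np.array(c["pixels"]),cv2.COLOR_RGB2BGR)
    if box: l,t,r,b=box;im=im[t:b,l:r]
    if s!=1: im=cv2.resize(im,None,fx=s,fy=s,interpolation=cv2.INTER_CUBIC)
    cv2.imwrite("pics/"+n,im)
E
python3 - <<'E'
from h import *
np.set_printoptions(precision=3,suppress=True)
a=eyes.camera("top");b=eyes.camera("side")
im=np.hstack([cv2.resize(cv2.cvtColor(np.array(c["pixels"]),cv2.COLOR_RGB2BGR),(640,480)) for c in(a,b)])
save(a,"t0.png");save(b,"s0.png")
for n,c in(("top",a),("side",b)):
    print(n,np.array(c["pose"]),np.array(c["intrinsics"])[0])
    for o in("magazine","sinker_a","reel","float","lure_box","tackle_tray"):
        print(o,[(np.round(x["bbox"]).astype(int).tolist(),round(x["conf"],2)) for x in eyes.look_for(o,c)])
print(sensors.read_state())
E
```

```text
top [[ 0.018 -0.998  0.057  0.513]
 [-1.    -0.018  0.001  0.018]
 [-0.    -0.057 -0.998  1.432]
 [ 0.     0.     0.     1.   ]] [589.76    0.    322.281]
magazine [([225, 206, 277, 252], 0.97)]
sinker_a [([397, 213, 416, 227], 0.65), ([401, 182, 417, 196], 0.59), ([373, 199, 388, 215], 0.59), ([422, 282, 433, 297], 0.54), ([431, 227, 446, 238], 0.5)]
reel [([333, 152, 365, 183], 0.57), ([421, 282, 431, 296], 0.33)]
float [([483, 184, 499, 202], 0.84), ([102, 231, 181, 285], 0.43)]
lure_box [([462, 242, 553, 307], 0.92)]
tackle_tray [([107, 171, 209, 282], 0.83)]
side [[ 0.996 -0.064  0.059  0.53 ]
 [-0.086 -0.644  0.76  -0.791]
 [-0.011 -0.762 -0.647  0.798]
 [ 0.     0.     0.     1.   ]] [472.013   0.    318.046]
magazine [([296, 191, 333, 252], 0.59)]
sinker_a [([371, 328, 385, 353], 0.83), ([332, 331, 349, 354], 0.74), ([250, 358, 274, 375], 0.67), ([322, 360, 337, 389], 0.66), ([346, 306, 358, 324], 0.52)]
reel [([369, 255, 399, 305], 0.8), ([241, 399, 328, 480], 0.17)]
float [([379, 407, 410, 439], 0.7), ([240, 395, 325, 480], 0.51)]
lure_box [([241, 396, 324, 480], 0.89)]
tackle_tray []
{'time': 0.7, 'joint_positions': array([ 1.1  ,  0.332, -0.065,  1.46 ,  0.022,  1.35 , -0.089]), 'joint_vel': array([ 0.002,  0.002, -0.001,  0.   ,  0.   , -0.001,  0.001]), 'joint_torque': array([ -0.001, -62.291,   0.024, -39.006,  -0.061,   0.032,   0.   ]), 'ee_pos': array([ 0.271, -0.563,  0.223]), 'eef_rot': array([0.975, 0.222, 0.   , 0.   ]), 'ft_force': array([-1.048, -0.21 , -0.758]), 'torque': array([ 0.025, -0.011,  0.014]), 'grip_force': 0.0, 'width': 0.08713644320135318}
```

View pics/t0.png

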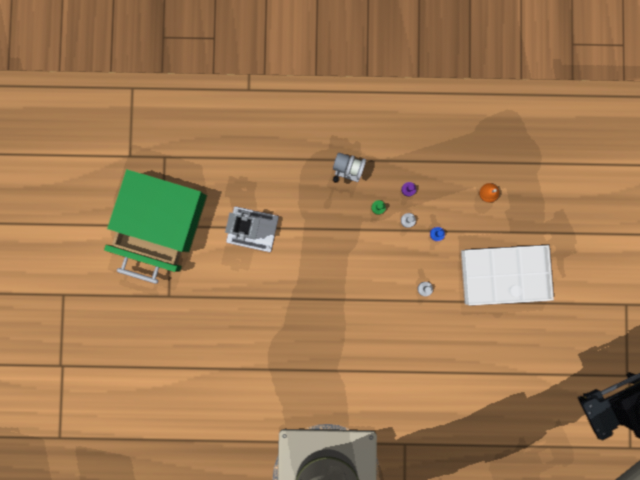

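View pics/s0.png

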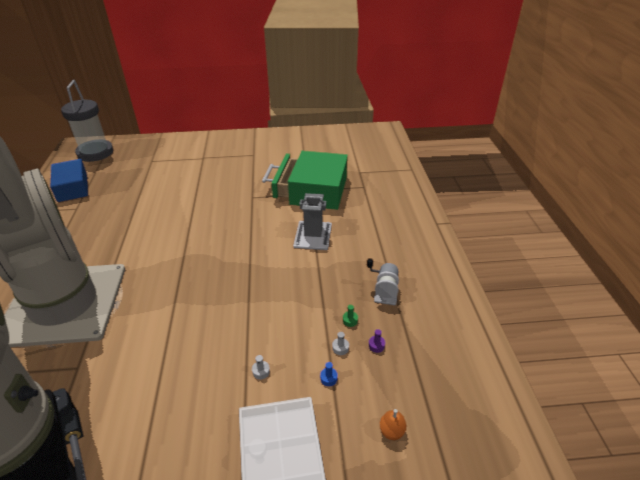

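Run:
```python
from h import *
np.set_printoptions(precision=4,suppress=True)
a=eyes.camera("top");b=eyes.camera("side")
A=cv2.cvtColor(np.array(a["pixels"]),cv2.COLOR_RGB2BGR);B=cv2.cvtColor(np.array(b["pixels"]),cv2.COLOR_RGB2BGR)
r=lambda im,l,t,w,h,W,H:cv2.resize(im[t:t+h,l:l+w],(W,H),interpolation=cv2.INTER_CUBIC)
m=np.vstack([np.hstack([r(A,365,175,100,75,400,300),r(B,240,295,160,120,400,300)]),np.hstack([r(A,215,195,80,60,400,300),r(B,275,185,80,60,400,300)])])
cv2.imwrite("pics/m0.png",m)
for n,p,q in(("near",(408,220),(341,342)),("far",(426,289),(260,366))):
    # metallic grey blobs
    for c,(u,v) in((a,p),(b,q)):
        print(n,atz(c,u,v,0.02))
```

```text
near [ 0.6182 -0.1852  0.02  ]
near [ 0.621  -0.1842  0.02  ]
far [ 0.4541 -0.2297  0.02  ]
far [ 0.4554 -0.2275  0.02  ]
```

View pics/m0.png

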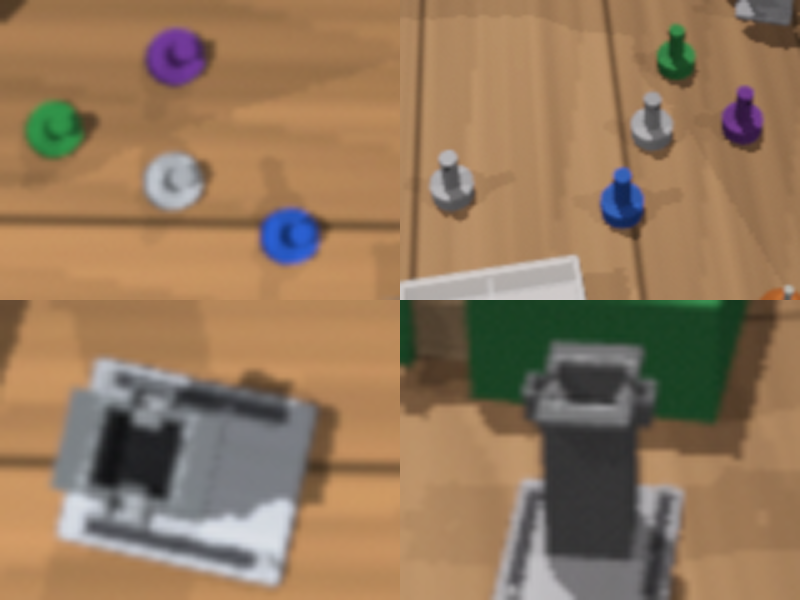

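Run:
```python
from h import *
np.set_printoptions(precision=4,suppress=True)
a=eyes.camera("top");b=eyes.camera("side")
A=cv2.cvtColor(np.array(a["pixels"]),cv2.COLOR_RGB2BGR);B=cv2.cvtColor(np.array(b["pixels"]),cv2.COLOR_RGB2BGR)
def r(im,l,t,w,h,s):
    o=cv2.resize(im[t:t+h,l:l+w],(w*s,h*s),interpolation=cv2.INTER_LINEAR)
    o=cv2.convertScaleAbs(o,alpha=1.5,beta=20)
    for k in range(0,w,5): cv2.putText(o,str(l+k),(k*s,8),0,.3,(0,0,255),1);cv2.line(o,(k*s,0),(k*s,h*s),(0,200,255) ,1) if k%10==0 else 0
    for k in range(0,h,5): cv2.putText(o,str(t+k),(0,k*s+4),0,.3,(0,0,255),1);cv2.line(o,(0,k*s),(w*s,k*s),(0,200,255),1) if k%10==0 else 0
    return o
m=np.hstack([r(A,222,202,40,55,10),r(B,292,190,40,55,10)])
cv2.imwrite("pics/m1.png",m)
for c in(a,b):
    H=cv2.cvtColor(np.array(c["pixels"]),cv2.COLOR_RGB2HSV)
    for p in([(408,220),(426,289)] if c is a else [(341,342),(260,366)]):
        u,v=p;R=15;w=H[v-R:v+R,u-R:u+R]
        M=((w[...,1]<60)&(w[...,2]>70)).astype(np.uint8)
        n,l,s,ce=cv2.connectedComponentsWithStats(M);k=1+np.argmax(s[1:,4]);print(p,s[k]+np.array([u-R,v-R,0,0,0]),ce[k]+[u-R,v-R])
for n,p,q in(("near",(410.75,219.75),(340.8,335)),("far",(428,289),(259.2,358.2))):
    print(n,atz(a,*p,.046),atz(b,*q,.046))
```

```text
(408, 220) [401 213  15  15 177] [407.8644 219.8983]
(426, 289) [418 282  15  14 177] [424.887  288.5593]
(341, 342) [332 332  17  23 272] [340.2463 344.3713]
(260, 366) [252 355  18  24 303] [260.1749 367.8251]
near [ 0.617  -0.1879  0.046 ] [ 0.6197 -0.1869  0.046 ]
far [ 0.4553 -0.2298  0.046 ] [ 0.4562 -0.2282  0.046 ]
```

View pics/m1.png

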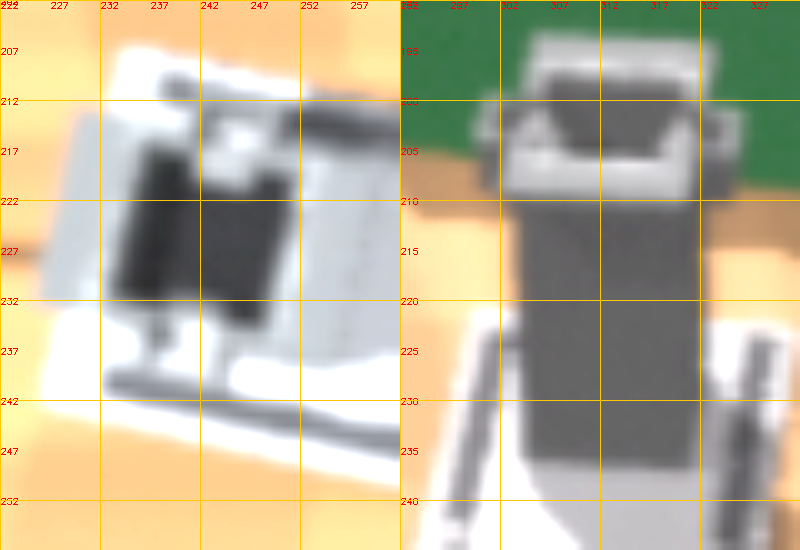

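Run:
```python
from h import *
np.set_printoptions(precision=4,suppress=True)
a=eyes.camera("top");b=eyes.camera("side")
z=.105
for p in((242.5,225.3),(236.5,216),(251,219),(248,234.5),(233,231.5),(229,213),(226,232)):print("top",atz(a,*p,z))
for p in((313.8,201.3),(306.5,197.5),(321,198),(318.5,205.5),(308.5,205.5),(305,193.5),(323.5,194)):print("side",atz(b,*p,z))
print("foot",*[atz(a,*p,.008) for p in((233.5,206),(226,243))])
y=np.radians(-10.8)
for cx,cy in((.61,.186),):
  for c in (a,b): print([proj(c,[cx+np.cos(y)*i-np.sin(y)*j,cy+np.sin(y)*i+np.cos(y)*j,z]).round(1).tolist() for i,j in((-.0185,-.0185),(.0185,-.0185),(.0185,.0185),(-.0185,.0185),(-.0235,-.035),(.0235,-.035),(.0235,.035),(-.0235,.035))])
```

```text
top [0.5932 0.2001 0.105 ]
top [0.614  0.2142 0.105 ]
top [0.6078 0.1813 0.105 ]
top [0.5727 0.1872 0.105 ]
top [0.5788 0.2211 0.105 ]
top [0.6205 0.2313 0.105 ]
top [0.5774 0.2369 0.105 ]
side [0.5971 0.2017 0.105 ]
side [0.5797 0.2207 0.105 ]
side [0.6168 0.2146 0.105 ]
side [0.6075 0.1821 0.105 ]
side [0.5823 0.1847 0.105 ]
side [0.577  0.2395 0.105 ]
side [0.6249 0.2322 0.105 ]
foot [0.6455 0.2364 0.008 ] [0.5555 0.2521 0.008 ]
[[255.2, 227.7], [258.7, 211.7], [242.7, 208.3], [239.2, 224.3], [261.9, 231.3], [266.3, 211.0], [236.0, 204.7], [231.5, 225.0]]
[[311.3, 208.4], [326.0, 209.2], [327.3, 200.7], [312.9, 200.0], [308.5, 212.2], [327.4, 213.2], [329.8, 197.2], [311.7, 196.3]]
```

Call:
{"api": "arm_command", "payload": {
  "steps": [
    {"slide": [0.03, 0.055, 0], "rot": [0, 0, -9], "grip": 0.5},
    {"slide": [0.03, 0.055, 0], "rot": [0, 0, -9], "grip": 0.5},
    {"slide": [0.03, 0.055, 0], "rot": [0, 0, -9], "grip": 0.5},
    {"slide": [0.03, 0.055, -0.02], "rot": [0, 0, -9], "grip": 0.5},
    {"slide": [0.03, 0.055, -0.03], "grip": 0.5},
    {"slide": [0.034, 0.059, -0.03], "grip": 0.5},
    {"slide": [0, 0, -0.03], "grip": 0.5},
    {"grip": 0.5}
  ],
  "newtons": 40
}}

```text
schema error: expected keys rot, slide, grip
```

Call:
{"api": "arm_command", "payload": {
  "steps": [
    {"slide": [0.03, 0.055, 0], "rot": [0, 0, -9], "grip": 0.5},
    {"slide": [0.03, 0.055, 0], "rot": [0, 0, -9], "grip": 0.5},
    {"slide": [0.03, 0.055, 0], "rot": [0, 0, -9], "grip": 0.5},
    {"slide": [0.03, 0.055, -0.02], "rot": [0, 0, -8], "grip": 0.5},
    {"slide": [0.03, 0.055, -0.03], "rot": [0, 0, 0], "grip": 0.5},
    {"slide": [0.035, 0.059, -0.03], "rot": [0, 0, 0], "grip": 0.5},
    {"slide": [0, 0, -0.03], "rot": [0, 0, 0], "grip": 0.5},
    {"slide": [0, 0, 0], "rot": [0, 0, 0], "grip": 0.5}
  ],
  "newtons": 40
}}

```text
time: 2.0
ee_pos: [0.4439, -0.247, 0.1199]
eef_rot: [0.997, -0.081, -0.002, -0.001]
ft_force: [-0.6, -0.9, 0.0]
width: 0.0437
grip_force: 0.0
```

Call:
{"api": "arm_command", "payload": {
  "steps": [
    {"slide": [0.012, 0.018, 0], "rot": [0, 0, 0], "grip": 0.5},
    {"slide": [0, 0, 0], "rot": [0, 0, 0], "grip": 0.5},
    {"slide": [0, 0, -0.03], "rot": [0, 0, 0], "grip": 0.5},
    {"slide": [0, 0, -0.02], "rot": [0, 0, 0], "grip": 0.5},
    {"slide": [0, 0, 0], "rot": [0, 0, 0], "grip": 0.5},
    {"slide": [0, 0, 0], "rot": [0, 0, 0], "grip": 0.5},
    {"slide": [0, 0, 0], "rot": [0, 0, 0], "grip": 0.5},
    {"slide": [0, 0, 0], "rot": [0, 0, 0], "grip": 0.5}
  ]
}}

```text
time: 3.0
ee_pos: [0.4575, -0.2301, 0.0722]
eef_rot: [0.997, -0.082, 0.001, 0.0]
ft_force: [0.5, -0.0, -0.9]
width: 0.0433
grip_force: 0.0
```

Run:
```python
from h import *
b=eyes.camera("side");save(b,"s1.png",(180,270,340,390),5)
print(sensors.read_state()["ee_pos"])
```

```text
[ 0.45740301 -0.2299219   0.07206532]
```

View pics/s1.png

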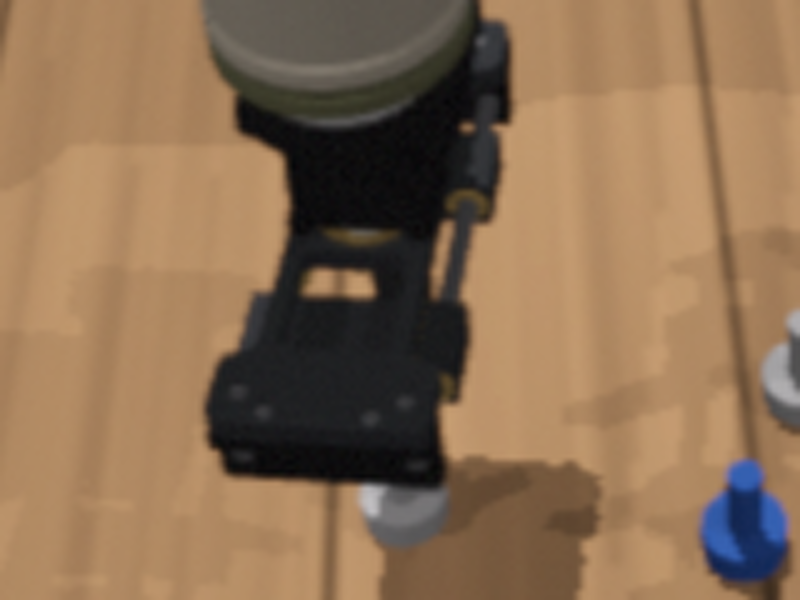

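Run:
```python
from h import *
b=eyes.camera("side");a=eyes.camera("top")
f=lambda p:((proj(b,p)-[180,270])*5).round(0)
t=sensors.read_state()["ee_pos"]
print("tcp",f(t),"disc bottom if under tcp",f([t[0],t[1],0]),f([t[0],t[1],.014]))
for s in(-1,1):print("body",f(t+np.array([s*.037-.0155,-.094,.07])))
print(atz(b,180+404/5,270+507/5,.007))
```

```text
tcp [392. 403.] disc bottom if under tcp [409. 515.] [406. 494.]
body [209. 516.]
body [436. 498.]
[ 0.45583075 -0.23095627  0.007     ]
```

Call:
{"api": "arm_command", "payload": {
  "steps": [
    {"slide": [-0.001, 0, -0.02], "rot": [0, 0, 0], "grip": 0.5},
    {"slide": [0, 0, -0.02], "rot": [0, 0, 0], "grip": 0.5},
    {"slide": [0, 0, 0], "rot": [0, 0, 0], "grip": 0.5},
    {"slide": [0, 0, 0], "rot": [0, 0, 0], "grip": 0.05},
    {"slide": [0, 0, 0], "rot": [0, 0, 0], "grip": 0.05},
    {"slide": [0, 0, 0], "rot": [0, 0, 0], "grip": 0.05},
    {"slide": [0, 0, 0], "rot": [0, 0, 0], "grip": 0.05},
    {"slide": [0, 0, 0], "rot": [0, 0, 0], "grip": 0.05}
  ]
}}

```text
time: 4.15
ee_pos: [0.4563, -0.2298, 0.0317]
eef_rot: [0.997, -0.081, 0.0, 0.0]
ft_force: [0.8, 0.2, 1.6]
width: 0.0124
grip_force: 39.9
```

Call:
{"api": "arm_command", "payload": {
  "steps": [
    {"slide": [0, 0, 0.04], "rot": [0, 0, 0], "grip": 0.05},
    {"slide": [0, 0, 0.04], "rot": [0, 0, 0], "grip": 0.05},
    {"slide": [0, 0.02, 0.05], "rot": [0, 0, 0], "grip": 0.05},
    {"slide": [0.01, 0.04, 0], "rot": [0, 0, 0], "grip": 0.05},
    {"slide": [0.015, 0.045, 0], "rot": [0, 0, 0], "grip": 0.05},
    {"slide": [0.015, 0.045, 0], "rot": [0, 0, 0], "grip": 0.05},
    {"slide": [0.015, 0.045, 0], "rot": [0, 0, 0], "grip": 0.05},
    {"slide": [0.015, 0.045, 0], "rot": [0, 0, 0], "grip": 0.05}
  ]
}}

```text
time: 5.15
ee_pos: [0.5263, 0.0115, 0.1615]
eef_rot: [0.997, -0.082, -0.0, 0.0]
ft_force: [0.1, -0.5, -1.6]
width: 0.0129
grip_force: 39.9
```

Call:
{"api": "arm_command", "payload": {
  "steps": [
    {"slide": [0.015, 0.045, 0], "rot": [0, 0, 0], "grip": 0.05},
    {"slide": [0.015, 0.045, 0], "rot": [0, 0, 0], "grip": 0.05},
    {"slide": [0.015, 0.045, 0], "rot": [0, 0, 0], "grip": 0.05},
    {"slide": [0.015, 0.04, 0], "rot": [0, 0, 0], "grip": 0.05},
    {"slide": [0.008, 0.015, 0], "rot": [0, 0, 0], "grip": 0.05},
    {"slide": [0, 0, 0], "rot": [0, 0, 0], "grip": 0.05},
    {"slide": [0, 0, 0], "rot": [0, 0, 0], "grip": 0.05},
    {"slide": [0, 0, 0], "rot": [0, 0, 0], "grip": 0.05}
  ]
}}

```text
time: 6.15
ee_pos: [0.5943, 0.1986, 0.1617]
eef_rot: [0.997, -0.082, 0.0, 0.0]
ft_force: [0.3, -0.9, -0.3]
width: 0.0126
grip_force: 39.9
```

Run:
```python
from h import *
np.set_printoptions(precision=4,suppress=True)
b=eyes.camera("side");save(b,"s2.png",(270,130,370,205+0),8)
t=sensors.read_state();print(t["ee_pos"],t["ft_force"],t["width"])
p=t["ee_pos"];f=lambda q:((proj(b,q)-[270,130])*8).round(0)
print(f(p),f(p-[0,0,.0317]),f(p-[0,0,.0177]))
```

```text
[0.5942 0.1988 0.1617] [ 0.2519  0.5449 -1.3943] 0.012486469153861713
[339. 425.] [341. 511.] [340. 473.]
```

View pics/s2.png

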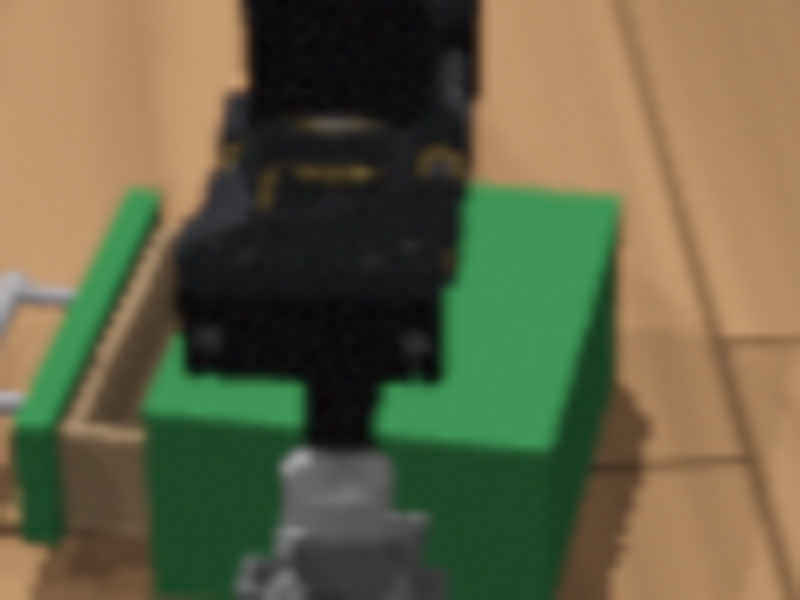

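Call:
{"api": "arm_command", "payload": {
  "steps": [
    {"slide": [0.0025, 0.0025, -0.01], "rot": [0, 0, 0], "grip": 0.05},
    {"slide": [0, 0, -0.01], "rot": [0, 0, 0], "grip": 0.05},
    {"slide": [0, 0, -0.002], "rot": [0, 0, 0], "grip": 0.05},
    {"slide": [0, 0, 0], "rot": [0, 0, 0], "grip": 0.05},
    {"slide": [0, 0, -0.001], "rot": [0, 0, 0], "grip": 0.05},
    {"slide": [0, 0, -0.001], "rot": [0, 0, 0], "grip": 0.05},
    {"slide": [0, 0, -0.001], "rot": [0, 0, 0], "grip": 0.05},
    {"slide": [0, 0, -0.001], "rot": [0, 0, 0], "grip": 0.05}
  ]
}}

```text
time: 7.2
ee_pos: [0.5968, 0.2027, 0.1358]
eef_rot: [0.997, -0.081, 0.0, 0.0]
ft_force: [-0.7, -2.0, 3.8]
width: 0.0129
grip_force: 40.0
```

Run:
```python
from h import *
np.set_printoptions(precision=4,suppress=True)
b=eyes.camera("side");save(b,"s3.png",(280,175,355,225),10)
t=sensors.read_state();print(t["ee_pos"],t["ft_force"],t["torque"])
```

```text
[0.5969 0.2027 0.1358] [ 0.8445 -0.6305  1.9325] [-0.0614  0.1493  0.0569]
```

View pics/s3.png

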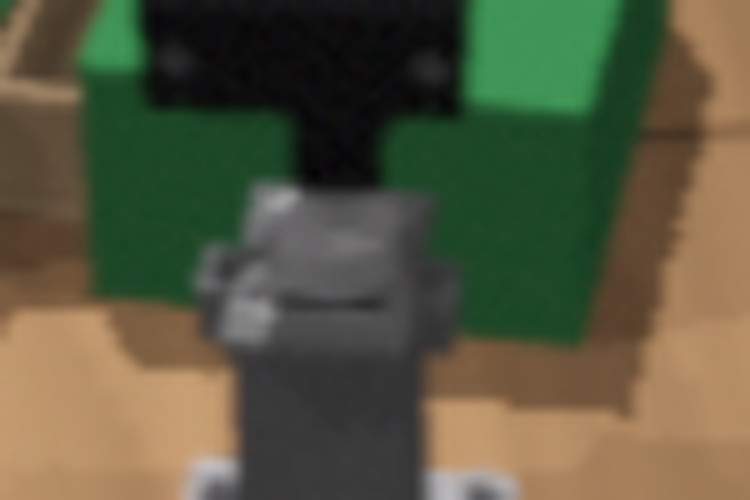

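Call:
{"api": "arm_command", "payload": {
  "steps": [
    {"slide": [0, -0.0005, -0.0005], "rot": [0, 0, 0], "grip": 0.05},
    {"slide": [0, 0, -0.0005], "rot": [0, 0, 0], "grip": 0.05},
    {"slide": [0, 0, -0.0005], "rot": [0, 0, 0], "grip": 0.05},
    {"slide": [0, 0, 0], "rot": [0, 0, 0], "grip": 0.05},
    {"slide": [0, 0, 0], "rot": [0, 0, 0], "grip": 0.05},
    {"slide": [0, 0, 0], "rot": [0, 0, 0], "grip": 0.05},
    {"slide": [0, 0, 0], "rot": [0, 0, 0], "grip": 0.05},
    {"slide": [0, 0, 0], "rot": [0, 0, 0], "grip": 0.05}
  ]
}}

```text
time: 8.25
ee_pos: [0.5973, 0.2023, 0.1353]
eef_rot: [0.997, -0.082, 0.001, -0.0]
ft_force: [-1.7, -1.6, 8.3]
width: 0.0125
grip_force: 40.1
```

Run:
```python
from h import *
np.set_printoptions(precision=4,suppress=True)
t=sensors.read_state();print(t["ee_pos"],t["ft_force"],t["torque"])
```

```text
[0.5973 0.2023 0.1353] [-1.6958 -1.5728  8.334 ] [-0.1166  0.4242  0.028 ]
```

Call:
{"api": "arm_command", "payload": {
  "steps": [
    {"slide": [0, 0, 0.0003], "rot": [0, 0, 0], "grip": 0.05},
    {"slide": [0, -0.0005, 0], "rot": [0, 0, 0], "grip": 0.05},
    {"slide": [0, -0.0005, 0], "rot": [0, 0, 0], "grip": 0.05},
    {"slide": [0, -0.0005, 0], "rot": [0, 0, 0], "grip": 0.05},
    {"slide": [0, -0.0005, 0], "rot": [0, 0, 0], "grip": 0.05},
    {"slide": [0, -0.0005, 0], "rot": [0, 0, 0], "grip": 0.05},
    {"slide": [0, 0, 0], "rot": [0, 0, 0], "grip": 0.05},
    {"slide": [0, 0, 0], "rot": [0, 0, 0], "grip": 0.05}
  ]
}}

```text
time: 9.25
ee_pos: [0.5964, 0.1991, 0.1336]
eef_rot: [0.997, -0.082, -0.001, 0.001]
ft_force: [-0.5, 0.1, -1.2]
width: 0.0126
grip_force: 39.9
```

Run:
```python
from h import *
np.set_printoptions(precision=4,suppress=True)
t=sensors.read_state();print(t["ee_pos"],t["ft_force"],t["torque"])
b=eyes.camera("side");save(b,"s4.png",(290,180,345,220),14)
```

```text
[0.5964 0.1991 0.1336] [-0.4758  0.08   -1.1538] [ 0.0647 -0.0219 -0.0338]
```

View pics/s4.png

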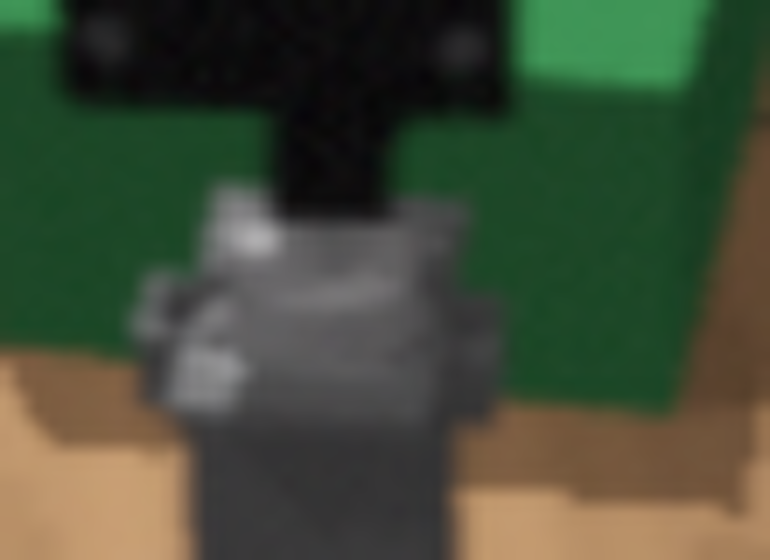

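Call:
{"api": "arm_command", "payload": {
  "steps": [
    {"slide": [0, 0, -0.0007], "rot": [0, 0, 0], "grip": 0.05},
    {"slide": [0, 0, -0.0007], "rot": [0, 0, 0], "grip": 0.05},
    {"slide": [0, 0, -0.0007], "rot": [0, 0, 0], "grip": 0.05},
    {"slide": [0, 0, -0.0007], "rot": [0, 0, 0], "grip": 0.05},
    {"slide": [0, 0, 0], "rot": [0, 0, 0], "grip": 0.05},
    {"slide": [0, 0, 0], "rot": [0, 0, 0], "grip": 0.05},
    {"slide": [0, 0, 0], "rot": [0, 0, 0], "grip": 0.05},
    {"slide": [0, 0, 0], "rot": [0, 0, 0], "grip": 0.05}
  ]
}}

```text
time: 10.3
ee_pos: [0.5966, 0.1998, 0.1315]
eef_rot: [0.997, -0.081, 0.0, -0.0]
ft_force: [-0.7, 0.5, -0.7]
width: 0.0127
grip_force: 39.9
```

```bash
cat > r.py <<'E'
from h import *
np.set_printoptions(precision=4,suppress=True)
t=sensors.read_state();print(t["ee_pos"],t["ft_force"],t["torque"])
E
python3 r.py
```

```text
[0.5966 0.1998 0.1315] [-0.6959  0.4942 -0.6846] [ 0.1733  0.2414 -0.0376]
```

Call:
{"api": "arm_command", "payload": {
  "steps": [
    {"slide": [0, 0, -0.0007], "rot": [0, 0, 0], "grip": 0.05},
    {"slide": [0, 0, -0.0007], "rot": [0, 0, 0], "grip": 0.05},
    {"slide": [0, 0, -0.0007], "rot": [0, 0, 0], "grip": 0.05},
    {"slide": [0, 0, -0.0007], "rot": [0, 0, 0], "grip": 0.05},
    {"slide": [0, 0, -0.0007], "rot": [0, 0, 0], "grip": 0.05},
    {"slide": [0, 0, 0], "rot": [0, 0, 0], "grip": 0.05},
    {"slide": [0, 0, 0], "rot": [0, 0, 0], "grip": 0.05},
    {"slide": [0, 0, 0], "rot": [0, 0, 0], "grip": 0.05}
  ]
}}

```text
time: 11.3
ee_pos: [0.5966, 0.1997, 0.128]
eef_rot: [0.997, -0.081, -0.0, 0.0]
ft_force: [-1.6, 0.1, 0.9]
width: 0.0131
grip_force: 39.9
```

```bash
python3 r.py
```

```text
[0.5966 0.1997 0.128 ] [-1.5814  0.0835  0.863 ] [ 0.1789  0.314  -0.0626]
```

Call:
{"api": "arm_command", "payload": {
  "steps": [
    {"slide": [-0.0003, 0, -0.0007], "rot": [0, 0, 0], "grip": 0.05},
    {"slide": [0, 0, -0.0007], "rot": [0, 0, 0], "grip": 0.05},
    {"slide": [0, 0, -0.0007], "rot": [0, 0, 0], "grip": 0.05},
    {"slide": [0, 0, -0.0007], "rot": [0, 0, 0], "grip": 0.05},
    {"slide": [0, 0, -0.0007], "rot": [0, 0, 0], "grip": 0.05},
    {"slide": [0, 0, 0], "rot": [0, 0, 0], "grip": 0.05},
    {"slide": [0, 0, 0], "rot": [0, 0, 0], "grip": 0.05},
    {"slide": [0, 0, 0], "rot": [0, 0, 0], "grip": 0.05}
  ]
}}

```text
time: 12.3
ee_pos: [0.5964, 0.1998, 0.1246]
eef_rot: [0.997, -0.081, 0.0, -0.0]
ft_force: [-0.7, -0.1, 4.5]
width: 0.0128
grip_force: 40.0
```

```bash
python3 r.py
```

```text
[0.5964 0.1998 0.1246] [-0.7185 -0.0767  4.5291] [ 0.2338  0.2026 -0.0047]
```

Call:
{"api": "arm_command", "payload": {
  "steps": [
    {"slide": [0, 0, -0.0007], "rot": [0, 0, 0], "grip": 0.05},
    {"slide": [0, 0, -0.0007], "rot": [0, 0, 0], "grip": 0.05},
    {"slide": [0, 0, -0.0007], "rot": [0, 0, 0], "grip": 0.05},
    {"slide": [0, 0, -0.0007], "rot": [0, 0, 0], "grip": 0.05},
    {"slide": [0, 0, -0.0007], "rot": [0, 0, 0], "grip": 0.05},
    {"slide": [0, 0, -0.0007], "rot": [0, 0, 0], "grip": 0.05},
    {"slide": [0, 0, 0], "rot": [0, 0, 0], "grip": 0.05},
    {"slide": [0, 0, 0], "rot": [0, 0, 0], "grip": 0.05}
  ]
}}

```text
time: 13.3
ee_pos: [0.5962, 0.1996, 0.1201]
eef_rot: [0.997, -0.081, -0.0, 0.0]
ft_force: [0.4, -0.5, -0.7]
width: 0.0126
grip_force: 39.9
```

```bash
python3 r.py
```

```text
[0.5962 0.1996 0.1201] [ 0.4147 -0.4979 -0.6894] [-0.0031  0.2062 -0.0277]
```

Call:
{"api": "arm_command", "payload": {
  "steps": [
    {"slide": [0, 0, -0.002], "rot": [0, 0, 0], "grip": 0.05},
    {"slide": [0, 0, -0.002], "rot": [0, 0, 0], "grip": 0.05},
    {"slide": [0, 0, -0.002], "rot": [0, 0, 0], "grip": 0.05},
    {"slide": [0, 0, -0.002], "rot": [0, 0, 0], "grip": 0.05},
    {"slide": [0, 0, -0.0015], "rot": [0, 0, 0], "grip": 0.05},
    {"slide": [0, 0, -0.0015], "rot": [0, 0, 0], "grip": 0.05},
    {"slide": [0, 0, 0], "rot": [0, 0, 0], "grip": 0.05},
    {"slide": [0, 0, 0], "rot": [0, 0, 0], "grip": 0.05}
  ]
}}

```text
time: 14.3
ee_pos: [0.5963, 0.1999, 0.1092]
eef_rot: [0.997, -0.081, -0.0, -0.0]
ft_force: [0.7, 2.6, 2.1]
width: 0.0125
grip_force: 39.9
```

```bash
python3 r.py
```

```text
[0.5963 0.1999 0.1092] [0.7219 2.5937 2.0659] [0.3409 0.1023 0.0352]
```

Call:
{"api": "arm_command", "payload": {
  "steps": [
    {"slide": [0, 0.0003, -0.0007], "rot": [0, 0, 0], "grip": 0.05},
    {"slide": [0, 0, -0.0006], "rot": [0, 0, 0], "grip": 0.05},
    {"slide": [0, 0, -0.0006], "rot": [0, 0, 0], "grip": 0.05},
    {"slide": [0, 0, -0.0006], "rot": [0, 0, 0], "grip": 0.05},
    {"slide": [0, 0, 0], "rot": [0, 0, 0], "grip": 0.05},
    {"slide": [0, 0, 0], "rot": [0, 0, 0], "grip": 0.05},
    {"slide": [0, 0, 0], "rot": [0, 0, 0], "grip": 0.05},
    {"slide": [0, 0, 0], "rot": [0, 0, 0], "grip": 0.05}
  ]
}}

```text
time: 15.3
ee_pos: [0.5964, 0.1999, 0.1068]
eef_rot: [0.997, -0.081, 0.0, 0.0]
ft_force: [-0.8, 0.2, 1.5]
width: 0.0124
grip_force: 39.9
```

```bash
python3 r.py
```

```text
[0.5964 0.1999 0.1068] [-0.7507  0.2322  1.4595] [0.0259 0.1639 0.011 ]
```

Call:
{"api": "arm_command", "payload": {
  "steps": [
    {"slide": [0, 0, 0.0007], "rot": [0, 0, 0], "grip": 0.05},
    {"slide": [0, 0, 0.0007], "rot": [0, 0, 0], "grip": 0.05},
    {"slide": [0, 0, 0.0006], "rot": [0, 0, 0], "grip": 0.05},
    {"slide": [0, 0, 0.0005], "rot": [0, 0, 0], "grip": 0.05},
    {"slide": [0, 0, 0.0005], "rot": [0, 0, 0], "grip": 0.05},
    {"slide": [0, 0, 0], "rot": [0, 0, 0], "grip": 0.05},
    {"slide": [0, 0, 0], "rot": [0, 0, 0], "grip": 0.05},
    {"slide": [0, 0, 0], "rot": [0, 0, 0], "grip": 0.05}
  ]
}}

```text
time: 16.3
ee_pos: [0.596, 0.1999, 0.1089]
eef_rot: [0.997, -0.081, -0.001, 0.0]
ft_force: [4.4, 3.3, -15.4]
width: 0.0122
grip_force: 39.8
```

```bash
python3 r.py
```

```text
[0.596  0.1999 0.1089] [  4.3514   3.2677 -15.4381] [ 0.682  -1.0661  0.0333]
```

Call:
{"api": "arm_command", "payload": {
  "steps": [
    {"slide": [0, 0, -0.001], "rot": [0, 0, 0], "grip": 0.05},
    {"slide": [0, 0, -0.001], "rot": [0, 0, 0], "grip": 0.05},
    {"slide": [0, 0, 0], "rot": [0, 0, 0], "grip": 0.05},
    {"slide": [0, 0, 0], "rot": [0, 0, 0], "grip": 0.5},
    {"slide": [0, 0, 0], "rot": [0, 0, 0], "grip": 0.5},
    {"slide": [0, 0, 0], "rot": [0, 0, 0], "grip": 0.5},
    {"slide": [0, 0, 0.03], "rot": [0, 0, 0], "grip": 0.5},
    {"slide": [0, 0, 0.03], "rot": [0, 0, 0], "grip": 0.5}
  ]
}}

```text
time: 17.3
ee_pos: [0.5962, 0.2, 0.1685]
eef_rot: [0.997, -0.081, -0.0, 0.0]
ft_force: [0.6, 1.0, -0.1]
width: 0.0426
grip_force: 0.0
```

Call:
{"api": "arm_command", "payload": {
  "steps": [
    {"slide": [0, -0.04, 0], "rot": [0, 0, 0], "grip": 0.5},
    {"slide": [0, -0.05, 0], "rot": [0, 0, 0], "grip": 0.5},
    {"slide": [0.003, -0.05, 0], "rot": [0, 0, 0], "grip": 0.5},
    {"slide": [0.005, -0.05, 0], "rot": [0, 0, 0], "grip": 0.5},
    {"slide": [0.005, -0.05, 0], "rot": [0, 0, 0], "grip": 0.5},
    {"slide": [0.005, -0.05, 0], "rot": [0, 0, 0], "grip": 0.5},
    {"slide": [0.004, -0.05, 0], "rot": [0, 0, 0], "grip": 0.5},
    {"slide": [0, -0.047, 0], "rot": [0, 0, 0], "grip": 0.5}
  ]
}}

```text
time: 18.3
ee_pos: [0.6184, -0.1889, 0.1679]
eef_rot: [0.997, -0.082, 0.0, 0.0]
ft_force: [0.5, -0.5, -0.9]
width: 0.0435
grip_force: 0.0
```

Run:
```python
from h import *
a=eyes.camera("top");b=eyes.camera("side")
r=lambda c,l,t,w,h:cv2.resize(cv2.cvtColor(np.array(c["pixels"]),cv2.COLOR_RGB2BGR)[t:t+h,l:l+w],(400,400),interpolation=cv2.INTER_CUBIC)
cv2.imwrite("pics/m2.png",np.hstack([r(a,222,202,50,50),r(b,290,180,50,50)]))
print(sensors.read_state()["ee_pos"])
```

```text
[ 0.61707364 -0.19465852  0.16737639]
```

View pics/m2.png

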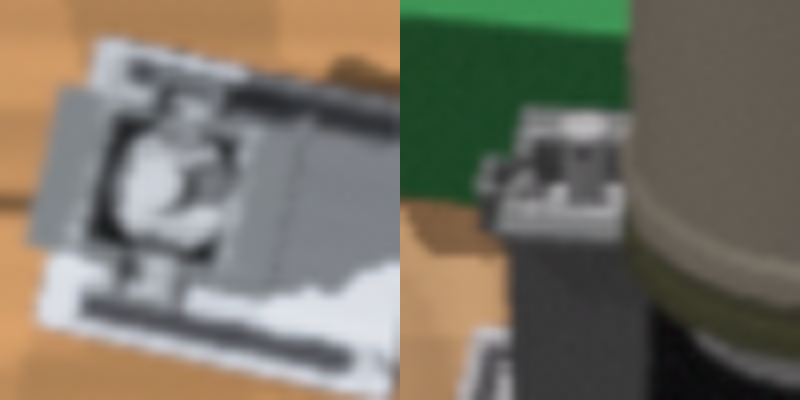

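Call:
{"api": "arm_command", "payload": {
  "steps": [
    {"slide": [0.0015, 0.007, 0], "rot": [0, 0, 0], "grip": 0.5},
    {"slide": [0, 0, -0.03], "rot": [0, 0, 0], "grip": 0.5},
    {"slide": [0, 0, -0.03], "rot": [0, 0, 0], "grip": 0.5},
    {"slide": [0, 0, -0.03], "rot": [0, 0, 0], "grip": 0.5},
    {"slide": [0, 0, -0.01], "rot": [0, 0, 0], "grip": 0.5},
    {"slide": [0, 0, 0], "rot": [0, 0, 0], "grip": 0.5},
    {"slide": [0, 0, 0], "rot": [0, 0, 0], "grip": 0.5},
    {"slide": [0, 0, 0], "rot": [0, 0, 0], "grip": 0.5}
  ]
}}

```text
time: 19.4
ee_pos: [0.6205, -0.18, 0.0691]
eef_rot: [0.997, -0.081, 0.001, 0.0]
ft_force: [0.5, 0.3, -0.0]
width: 0.0434
grip_force: 0.0
```

Run:
```python
from h import *
np.set_printoptions(precision=4,suppress=True)
b=eyes.camera("side");print(sensors.read_state()["ee_pos"])
H=cv2.cvtColor(np.array(b["pixels"]),cv2.COLOR_RGB2HSV);l,t=325,330;w=H[t:t+30,l:l+32]
M=((w[...,1]<60)&(w[...,2]>70)).astype(np.uint8);n,_,s,ce=cv2.connectedComponentsWithStats(M)
for k in range(1,n):
  if s[k,4]>20:print(s[k]+[l,t,0,0,0])
for p in((.6185,-.1875),):
  q=[proj(b,[p[0]+.017*np.cos(f),p[1]+.017*np.sin(f),z]) for f in np.linspace(0,6.28,40) for z in(0,.014)]
  q=np.array(q);print(q.min(0),q.max(0))
```

```text
[ 0.6204 -0.1801  0.0689]
[332 337  17  18 239]
[331.6304 338.6537] [348.2177 356.1943]
```

Call:
{"api": "arm_command", "payload": {
  "steps": [
    {"slide": [-0.0015, -0.007, 0], "rot": [0, 0, 0], "grip": 0.5},
    {"slide": [0, 0, -0.02], "rot": [0, 0, 0], "grip": 0.5},
    {"slide": [0, 0, -0.017], "rot": [0, 0, 0], "grip": 0.5},
    {"slide": [0, 0, 0], "rot": [0, 0, 0], "grip": 0.5},
    {"slide": [0, 0, 0], "rot": [0, 0, 0], "grip": 0.05},
    {"slide": [0, 0, 0], "rot": [0, 0, 0], "grip": 0.05},
    {"slide": [0, 0, 0], "rot": [0, 0, 0], "grip": 0.05},
    {"slide": [0, 0, 0], "rot": [0, 0, 0], "grip": 0.05}
  ]
}}

```text
time: 20.45
ee_pos: [0.6186, -0.1869, 0.0312]
eef_rot: [0.997, -0.081, 0.0, 0.0]
ft_force: [-0.7, 0.5, -0.9]
width: 0.0124
grip_force: 40.0
```

```bash
python3 r.py
```

```text
[ 0.6186 -0.1869  0.0312] [-0.6826  0.5129 -0.9275] [ 0.0259  0.047  -0.032 ]
```

Call:
{"api": "arm_command", "payload": {
  "steps": [
    {"slide": [0, 0, 0.045], "rot": [0, 0, 0], "grip": 0.05},
    {"slide": [0, 0, 0.05], "rot": [0, 0, 0], "grip": 0.05},
    {"slide": [0, 0.01, 0.049], "rot": [0, 0, 0], "grip": 0.05},
    {"slide": [0, 0.04, 0], "rot": [0, 0, 0], "grip": 0.05},
    {"slide": [-0.003, 0.045, 0], "rot": [0, 0, 0], "grip": 0.05},
    {"slide": [-0.003, 0.045, 0], "rot": [0, 0, 0], "grip": 0.05},
    {"slide": [-0.003, 0.045, 0], "rot": [0, 0, 0], "grip": 0.05},
    {"slide": [-0.003, 0.045, 0], "rot": [0, 0, 0], "grip": 0.05}
  ]
}}

```text
time: 21.45
ee_pos: [0.606, 0.0443, 0.1749]
eef_rot: [0.997, -0.081, 0.0, 0.0]
ft_force: [0.8, 0.3, -1.7]
width: 0.0127
grip_force: 39.9
```

Call:
{"api": "arm_command", "payload": {
  "steps": [
    {"slide": [-0.003, 0.045, 0], "rot": [0, 0, 0], "grip": 0.05},
    {"slide": [-0.003, 0.045, 0], "rot": [0, 0, 0], "grip": 0.05},
    {"slide": [-0.003, 0.04, 0], "rot": [0, 0, 0], "grip": 0.05},
    {"slide": [-0.001, 0.02, 0], "rot": [0, 0, 0], "grip": 0.05},
    {"slide": [0, 0.007, 0], "rot": [0, 0, 0], "grip": 0.05},
    {"slide": [0, 0, 0], "rot": [0, 0, 0], "grip": 0.05},
    {"slide": [0, 0, 0], "rot": [0, 0, 0], "grip": 0.05},
    {"slide": [0, 0, 0], "rot": [0, 0, 0], "grip": 0.05}
  ]
}}

```text
time: 22.45
ee_pos: [0.5967, 0.1987, 0.1748]
eef_rot: [0.997, -0.082, 0.0, 0.0]
ft_force: [-0.8, -0.2, -1.1]
width: 0.0127
grip_force: 39.9
```

```bash
python3 r.py
python3 - <<'E'
from h import *
b=eyes.camera("side");p=sensors.read_state()["ee_pos"]
H=cv2.cvtColor(np.array(b["pixels"]),cv2.COLOR_RGB2HSV);l,t=295,160;w=H[t:t+55,l:l+40]
M=((w[...,1]<60)&(w[...,2]>60)).astype(np.uint8)
for v in range(0,55,1):
  x=np.where(M[v])[0]; print(t+v,(l+x.min(),l+x.max()) if len(x) else 0,end=' ')
q=np.array([proj(b,[p[0]+.017*np.cos(f),p[1]+.017*np.sin(f),p[2]-.0312+z]) for f in np.linspace(0,6.28,40) for z in(0,.014)]);print("\n",q.min(0),q.max(0))
E
```

```text
[0.5967 0.1987 0.1748] [-0.8122 -0.2251 -1.1345] [0.086  0.0494 0.008 ]
160 0 161 0 162 0 163 0 164 0 165 0 166 0 167 0 168 0 169 0 170 0 171 0 172 0 173 0 174 0 175 0 176 0 177 0 178 0 179 0 180 0 181 0 182 (np.int64(308), np.int64(318)) 183 (np.int64(307), np.int64(319)) 184 (np.int64(307), np.int64(320)) 185 (np.int64(307), np.int64(320)) 186 (np.int64(307), np.int64(320)) 187 (np.int64(307), np.int64(320)) 188 (np.int64(307), np.int64(320)) 189 (np.int64(307), np.int64(320)) 190 (np.int64(308), np.int64(319)) 191 (np.int64(308), np.int64(318)) 192 (np.int64(310), np.int64(316)) 193 (np.int64(305), np.int64(314)) 194 (np.int64(305), np.int64(322)) 195 (np.int64(305), np.int64(323)) 196 (np.int64(304), np.int64(322)) 197 (np.int64(304), np.int64(322)) 198 (np.int64(304), np.int64(322)) 199 (np.int64(304), np.int64(322)) 200 (np.int64(300), np.int64(316)) 201 (np.int64(300), np.int64(320)) 202 (np.int64(300), np.int64(325)) 203 (np.int64(299), np.int64(325)) 204 (np.int64(300), np.int64(325)) 205 (np.int64(300), np.int64(325)) 206 (np.int64(300), np.int64(325)) 207 (np.int64(300), np.int64(325)) 208 (np.int64(301), np.int64(325)) 209 (np.int64(302), np.int64(324)) 210 (np.int64(303), np.int64(322)) 211 (np.int64(304), np.int64(304)) 212 (np.int64(304), np.int64(304)) 213 (np.int64(304), np.int64(304)) 214 (np.int64(304), np.int64(304)) 
 [306.4802169  180.71862066] [320.2160462  192.98325738]
```

Call:
{"api": "arm_command", "payload": {
  "steps": [
    {"slide": [-0.0005, 0.0012, -0.009], "rot": [0, 0, 0], "grip": 0.05},
    {"slide": [0, 0, -0.01], "rot": [0, 0, 0], "grip": 0.05},
    {"slide": [0, 0, -0.004], "rot": [0, 0, 0], "grip": 0.05},
    {"slide": [0, 0, -0.004], "rot": [0, 0, 0], "grip": 0.05},
    {"slide": [0, 0, -0.004], "rot": [0, 0, 0], "grip": 0.05},
    {"slide": [0, 0, -0.004], "rot": [0, 0, 0], "grip": 0.05},
    {"slide": [0, 0, -0.002], "rot": [0, 0, 0], "grip": 0.05},
    {"slide": [0, 0, 0], "rot": [0, 0, 0], "grip": 0.05}
  ]
}}

```text
time: 23.5
ee_pos: [0.5958, 0.2012, 0.1378]
eef_rot: [0.997, -0.081, -0.0, 0.0]
ft_force: [-0.3, 0.0, 1.2]
width: 0.0127
grip_force: 39.9
```

```bash
python3 r.py
```

```text
[0.5958 0.2012 0.1378] [-0.2919  0.0183  1.1789] [-0.1651  0.2113  0.011 ]
```

Call:
{"api": "arm_command", "payload": {
  "steps": [
    {"slide": [0.0003, -0.0013, 0], "rot": [0, 0, 0], "grip": 0.05},
    {"slide": [0, 0, -0.0008], "rot": [0, 0, 0], "grip": 0.05},
    {"slide": [0, 0, -0.0007], "rot": [0, 0, 0], "grip": 0.05},
    {"slide": [0, 0, -0.0007], "rot": [0, 0, 0], "grip": 0.05},
    {"slide": [0, 0, -0.0007], "rot": [0, 0, 0], "grip": 0.05},
    {"slide": [0, 0, -0.0006], "rot": [0, 0, 0], "grip": 0.05},
    {"slide": [0, 0, 0], "rot": [0, 0, 0], "grip": 0.05},
    {"slide": [0, 0, 0], "rot": [0, 0, 0], "grip": 0.05}
  ]
}}

```text
time: 24.5
ee_pos: [0.5961, 0.2, 0.1344]
eef_rot: [0.997, -0.081, 0.0, 0.0]
ft_force: [-0.7, 1.1, 2.9]
width: 0.0129
grip_force: 39.9
```

```bash
python3 r.py
```

```text
[0.5961 0.2    0.1344] [-0.6818  1.0535  2.8905] [ 0.3999  0.1103 -0.0169]
```

Call:
{"api": "arm_command", "payload": {
  "steps": [
    {"slide": [0, 0, -0.0007], "rot": [0, 0, 0], "grip": 0.05},
    {"slide": [0, 0, -0.0007], "rot": [0, 0, 0], "grip": 0.05},
    {"slide": [0, 0, -0.0007], "rot": [0, 0, 0], "grip": 0.05},
    {"slide": [0, 0, -0.0007], "rot": [0, 0, 0], "grip": 0.05},
    {"slide": [0, 0, 0], "rot": [0, 0, 0], "grip": 0.05},
    {"slide": [0, 0, 0], "rot": [0, 0, 0], "grip": 0.05},
    {"slide": [0, 0, 0], "rot": [0, 0, 0], "grip": 0.05},
    {"slide": [0, 0, 0], "rot": [0, 0, 0], "grip": 0.05}
  ]
}}

```text
time: 25.5
ee_pos: [0.5963, 0.2, 0.1323]
eef_rot: [0.997, -0.081, 0.0, -0.0]
ft_force: [-2.0, 0.4, 8.0]
width: 0.0124
grip_force: 40.0
```

```bash
python3 r.py
```

```text
[0.5963 0.2    0.1323] [-1.9697  0.4241  7.9574] [ 0.161   0.538  -0.0018]
```

Call:
{"api": "arm_command", "payload": {
  "steps": [
    {"slide": [-0.0006, 0, 0], "rot": [0, 0, 0], "grip": 0.05},
    {"slide": [0, 0, 0], "rot": [0, 0, 0], "grip": 0.05},
    {"slide": [0, 0, -0.0005], "rot": [0, 0, 0], "grip": 0.05},
    {"slide": [0, 0, -0.0005], "rot": [0, 0, 0], "grip": 0.05},
    {"slide": [0, 0, 0], "rot": [0, 0, 0], "grip": 0.05},
    {"slide": [0, 0, 0], "rot": [0, 0, 0], "grip": 0.05},
    {"slide": [0, 0, 0], "rot": [0, 0, 0], "grip": 0.05},
    {"slide": [0, 0, 0], "rot": [0, 0, 0], "grip": 0.05}
  ]
}}

```text
time: 26.5
ee_pos: [0.596, 0.2001, 0.1319]
eef_rot: [0.997, -0.081, 0.001, -0.0]
ft_force: [-2.6, 0.6, 11.5]
width: 0.0129
grip_force: 40.0
```

```bash
python3 r.py
```

```text
[0.596  0.2001 0.1319] [-2.6439  0.6186 11.5349] [ 0.0012  0.701  -0.0443]
```

Call:
{"api": "arm_command", "payload": {
  "steps": [
    {"slide": [0, 0, 0.001], "rot": [0, 0, 0], "grip": 0.05},
    {"slide": [-0.0005, 0, 0.001], "rot": [0, 0, 0], "grip": 0.05},
    {"slide": [-0.0005, 0, 0], "rot": [0, 0, 0], "grip": 0.05},
    {"slide": [0, 0, -0.0005], "rot": [0, 0, 0], "grip": 0.05},
    {"slide": [0, 0, -0.0005], "rot": [0, 0, 0], "grip": 0.05},
    {"slide": [0, 0, -0.0005], "rot": [0, 0, 0], "grip": 0.05},
    {"slide": [0, 0, 0], "rot": [0, 0, 0], "grip": 0.05},
    {"slide": [0, 0, 0], "rot": [0, 0, 0], "grip": 0.05}
  ]
}}

```text
time: 27.5
ee_pos: [0.5949, 0.2, 0.1318]
eef_rot: [0.997, -0.082, 0.0, -0.0]
ft_force: [-1.2, 1.0, 8.2]
width: 0.0126
grip_force: 40.0
```

```bash
python3 r.py;python3 - <<'E'
from h import *
b=eyes.camera("side");save(b,"s5.png",(290,175,345,215),14)
E
```

```text
[0.5949 0.2    0.1318] [-1.2305  0.9694  8.1971] [ 0.1552  0.2725 -0.0482]
```

View pics/s5.png

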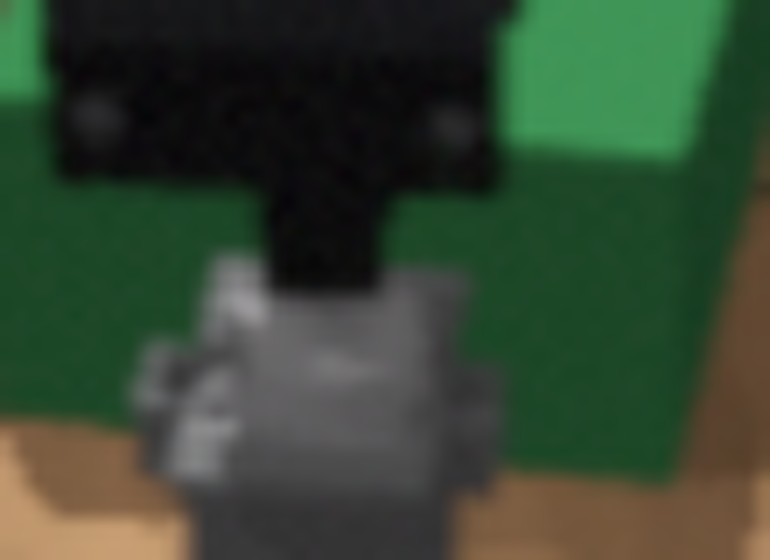

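Call:
{"api": "arm_command", "payload": {
  "steps": [
    {"slide": [0.0003, 0, 0.001], "rot": [0, 0, 0], "grip": 0.05},
    {"slide": [0.0003, 0.0004, 0.0005], "rot": [0, 0, 0], "grip": 0.05},
    {"slide": [0, 0.0004, 0], "rot": [0, 0, 0], "grip": 0.05},
    {"slide": [0, 0, -0.0005], "rot": [0, 0, 0], "grip": 0.05},
    {"slide": [0, 0, -0.0005], "rot": [0, 0, 0], "grip": 0.05},
    {"slide": [0, 0, -0.0005], "rot": [0, 0, 0], "grip": 0.05},
    {"slide": [0, 0, 0], "rot": [0, 0, 0], "grip": 0.05},
    {"slide": [0, 0, 0], "rot": [0, 0, 0], "grip": 0.05}
  ]
}}

```text
time: 28.55
ee_pos: [0.5954, 0.2006, 0.1318]
eef_rot: [0.997, -0.082, 0.0, 0.0]
ft_force: [-2.4, -1.3, 8.9]
width: 0.0125
grip_force: 40.0
```

```bash
python3 r.py
```

```text
[0.5954 0.2006 0.1318] [-2.4485 -1.335   8.8514] [-0.1994  0.4622 -0.0387]
```

Call:
{"api": "arm_command", "payload": {
  "steps": [
    {"slide": [0, 0, 0.002], "rot": [0, 0, 0], "grip": 0.05},
    {"slide": [0, 0, 0.002], "rot": [0, 0, 0], "grip": 0.05},
    {"slide": [0, 0, 0.002], "rot": [0, 0, 0], "grip": 0.05},
    {"slide": [0.0004, 0, 0], "rot": [0, 0, 0], "grip": 0.05},
    {"slide": [0, 0, -0.001], "rot": [0, 0, 0], "grip": 0.05},
    {"slide": [0, 0, -0.001], "rot": [0, 0, 0], "grip": 0.05},
    {"slide": [0, 0, 0], "rot": [0, 0, 0], "grip": 0.05},
    {"slide": [0, 0, 0], "rot": [0, 0, 0], "grip": 0.05}
  ]
}}

```text
time: 29.55
ee_pos: [0.5955, 0.2008, 0.135]
eef_rot: [0.997, -0.081, -0.0, 0.0]
ft_force: [0.3, 1.4, 2.6]
width: 0.0124
grip_force: 39.9
```

```bash
python3 r.py
```

```text
[0.5955 0.2008 0.135 ] [0.3287 1.3561 2.6387] [ 0.2467 -0.0402  0.0081]
```

Call:
{"api": "arm_command", "payload": {
  "steps": [
    {"slide": [0, 0, -0.0005], "rot": [0, 0, 0], "grip": 0.05},
    {"slide": [0, 0, -0.0005], "rot": [0, 0, 0], "grip": 0.05},
    {"slide": [0, 0, -0.0005], "rot": [0, 0, 0], "grip": 0.05},
    {"slide": [0, 0, -0.0005], "rot": [0, 0, 0], "grip": 0.05},
    {"slide": [0, 0, 0], "rot": [0, 0, 0], "grip": 0.05},
    {"slide": [0, 0, 0], "rot": [0, 0, 0], "grip": 0.05},
    {"slide": [0, 0, 0], "rot": [0, 0, 0], "grip": 0.05},
    {"slide": [0, 0, 0], "rot": [0, 0, 0], "grip": 0.05}
  ]
}}

```text
time: 30.55
ee_pos: [0.5956, 0.2007, 0.1331]
eef_rot: [0.997, -0.081, 0.0, 0.0]
ft_force: [0.3, 1.3, 1.5]
width: 0.0126
grip_force: 39.9
```

```bash
python3 r.py
```

```text
[0.5956 0.2007 0.1331] [0.3249 1.336  1.5182] [0.3034 0.0401 0.0411]
```

Call:
{"api": "arm_command", "payload": {
  "steps": [
    {"slide": [0, 0, -0.0006], "rot": [0, 0, 0], "grip": 0.05},
    {"slide": [0, 0, -0.0006], "rot": [0, 0, 0], "grip": 0.05},
    {"slide": [-0.0004, 0, 0], "rot": [0, 0, 0], "grip": 0.05},
    {"slide": [-0.0004, 0, 0], "rot": [0, 0, 0], "grip": 0.05},
    {"slide": [-0.0004, 0, 0], "rot": [0, 0, 0], "grip": 0.05},
    {"slide": [-0.0004, 0, 0], "rot": [0, 0, 0], "grip": 0.05},
    {"slide": [0, 0, 0], "rot": [0, 0, 0], "grip": 0.05},
    {"slide": [0, 0, 0], "rot": [0, 0, 0], "grip": 0.05}
  ]
}}

```text
time: 31.55
ee_pos: [0.5941, 0.2007, 0.1319]
eef_rot: [0.997, -0.081, 0.0, 0.0]
ft_force: [2.1, 0.9, 4.5]
width: 0.0125
grip_force: 40.0
```

```bash
python3 r.py
```

```text
[0.5941 0.2007 0.1319] [2.0547 0.9204 4.4875] [ 0.3105 -0.4692  0.0171]
```

Call:
{"api": "arm_command", "payload": {
  "steps": [
    {"slide": [0.0005, 0, 0], "rot": [0, 0, 0], "grip": 0.05},
    {"slide": [0.0005, 0, 0], "rot": [0, 0, 0], "grip": 0.05},
    {"slide": [0.0005, 0, 0], "rot": [0, 0, 0], "grip": 0.05},
    {"slide": [0.0005, 0, 0], "rot": [0, 0, 0], "grip": 0.05},
    {"slide": [0.0005, 0, 0], "rot": [0, 0, 0], "grip": 0.05},
    {"slide": [0.0005, 0, 0], "rot": [0, 0, 0], "grip": 0.05},
    {"slide": [0, 0, 0], "rot": [0, 0, 0], "grip": 0.05},
    {"slide": [0, 0, 0], "rot": [0, 0, 0], "grip": 0.05}
  ]
}}

```text
time: 32.55
ee_pos: [0.5962, 0.2007, 0.132]
eef_rot: [0.997, -0.081, -0.001, 0.0]
ft_force: [-2.2, -0.5, 8.2]
width: 0.0128
grip_force: 40.0
```

```bash
python3 r.py
```

```text
[0.5962 0.2007 0.132 ] [-2.1894 -0.4839  8.2257] [ 0.0044  0.7009 -0.0415]
```

Call:
{"api": "arm_command", "payload": {
  "steps": [
    {"slide": [0, 0, 0.001], "rot": [0, 0, 0], "grip": 0.05},
    {"slide": [-0.0008, 0, 0], "rot": [0, 0, 0], "grip": 0.05},
    {"slide": [-0.0008, 0, 0], "rot": [0, 0, 0], "grip": 0.05},
    {"slide": [0, 0, -0.0005], "rot": [0, 0, 0], "grip": 0.05},
    {"slide": [0, 0, -0.0005], "rot": [0, 0, 0], "grip": 0.05},
    {"slide": [0, 0, -0.0005], "rot": [0, 0, 0], "grip": 0.05},
    {"slide": [0, 0, 0], "rot": [0, 0, 0], "grip": 0.05},
    {"slide": [0, 0, 0], "rot": [0, 0, 0], "grip": 0.05}
  ]
}}

```text
time: 33.55
ee_pos: [0.5955, 0.2007, 0.1319]
eef_rot: [0.997, -0.082, 0.0, 0.0]
ft_force: [-1.7, 0.5, 7.4]
width: 0.0129
grip_force: 40.0
```

```bash
python3 r.py
```

```text
[0.5955 0.2007 0.1319] [-1.7204  0.5119  7.3716] [ 0.0664  0.3925 -0.0145]
```

Call:
{"api": "arm_command", "payload": {
  "steps": [
    {"slide": [-0.0005, 0, 0.0005], "rot": [0, 0, 0], "grip": 0.05},
    {"slide": [-0.0006, 0, 0], "rot": [0, 0, 0], "grip": 0.05},
    {"slide": [0, 0, -0.0005], "rot": [0, 0, 0], "grip": 0.05},
    {"slide": [0, 0, -0.0005], "rot": [0, 0, 0], "grip": 0.05},
    {"slide": [0, 0, -0.0005], "rot": [0, 0, 0], "grip": 0.05},
    {"slide": [0, 0, 0], "rot": [0, 0, 0], "grip": 0.05},
    {"slide": [0, 0, 0], "rot": [0, 0, 0], "grip": 0.05},
    {"slide": [0, 0, 0], "rot": [0, 0, 0], "grip": 0.05}
  ]
}}

```text
time: 34.55
ee_pos: [0.5947, 0.2009, 0.1314]
eef_rot: [0.997, -0.082, 0.001, -0.0]
ft_force: [-1.6, -0.2, 11.7]
width: 0.0126
grip_force: 40.0
```

```bash
python3 r.py
```

```text
[0.5947 0.2009 0.1314] [-1.6393 -0.216  11.71  ] [ 0.015   0.2978 -0.0425]
```

Call:
{"api": "arm_command", "payload": {
  "steps": [
    {"slide": [0, 0, 0.004], "rot": [0, 0, 0], "grip": 0.05},
    {"slide": [0, 0, 0.008], "rot": [0, 0, 0], "grip": 0.05},
    {"slide": [0, 0, 0.008], "rot": [0, 0, 0], "grip": 0.05},
    {"slide": [0, 0, 0.008], "rot": [0, 0, 0], "grip": 0.05},
    {"slide": [0, 0, 0], "rot": [0, 0, 0], "grip": 0.05},
    {"slide": [0, 0, 0], "rot": [0, 0, 0], "grip": 0.05},
    {"slide": [0, 0, 0], "rot": [0, 0, 0], "grip": 0.05},
    {"slide": [0, 0, 0], "rot": [0, 0, 0], "grip": 0.05}
  ]
}}

```text
time: 35.55
ee_pos: [0.5941, 0.2007, 0.158]
eef_rot: [0.997, -0.081, -0.0, 0.0]
ft_force: [-0.0, -0.1, -1.1]
width: 0.0127
grip_force: 39.9
```

```bash
python3 r.py
python3 - <<'E'
from h import *
b=eyes.camera("side");p=sensors.read_state()["ee_pos"]
H=cv2.cvtColor(np.array(b["pixels"]),cv2.COLOR_RGB2HSV);l,t=295,180;w=H[t:t+32,l:l+40]
np.set_printoptions(linewidth=250)
print(np.where(w[...,1]<70,w[...,2],0))
for o in(.0312,.0272):
  q=np.array([proj(b,[p[0]+.017*np.cos(f),p[1]+.017*np.sin(f),p[2]-o+z]) for f in np.linspace(0,6.28,40) for z in(0,.014)]);print(q.min(0),q.max(0))
for z in(.123,.105):print(proj(b,[.596,.2003,z]))
E
```

```text
[0.5941 0.2007 0.158 ] [-0.0075 -0.1429 -1.1275] [ 0.0718 -0.002  -0.0011]
[[0 0 0 ... 0 0 0]
 [0 0 0 ... 0 0 0]
 [0 0 0 ... 0 0 0]
 ...
 [0 0 0 ... 0 0 0]
 [0 0 0 ... 0 0 0]
 [0 0 0 ... 0 0 0]]
[305.62555126 186.06714199] [319.22894464 198.2836096 ]
[305.58065403 184.72942768] [319.21400311 196.95365569]
[313.28237496 195.78158165]
[313.40610582 201.64383682]
```

Call:
{"api": "arm_command", "payload": {
  "steps": [
    {"slide": [0.0013, -0.0005, 0], "rot": [0, 0, 0], "grip": 0.05},
    {"slide": [0, 0, 0], "rot": [0, 0, 0], "grip": 0.05},
    {"slide": [0, 0, -0.005], "rot": [0, 0, 0], "grip": 0.05},
    {"slide": [0, 0, -0.005], "rot": [0, 0, 0], "grip": 0.05},
    {"slide": [0, 0, -0.005], "rot": [0, 0, 0], "grip": 0.05},
    {"slide": [0, 0, -0.005], "rot": [0, 0, 0], "grip": 0.05},
    {"slide": [0, 0, -0.004], "rot": [0, 0, 0], "grip": 0.05},
    {"slide": [0, 0, 0], "rot": [0, 0, 0], "grip": 0.05}
  ]
}}

```text
time: 36.6
ee_pos: [0.5955, 0.2002, 0.1341]
eef_rot: [0.997, -0.081, -0.0, 0.0]
ft_force: [1.7, 0.3, 1.7]
width: 0.0126
grip_force: 39.9
```

```bash
python3 r.py
```

```text
[0.5955 0.2002 0.1341] [1.6625 0.3494 1.6758] [ 0.1477 -0.1588  0.0524]
```

Call:
{"api": "arm_command", "payload": {
  "steps": [
    {"slide": [0, 0, -0.0006], "rot": [0, 0, 0], "grip": 0.05},
    {"slide": [0, 0, -0.0006], "rot": [0, 0, 0], "grip": 0.05},
    {"slide": [0, 0, -0.0006], "rot": [0, 0, 0], "grip": 0.05},
    {"slide": [0, 0, -0.0006], "rot": [0, 0, 0], "grip": 0.05},
    {"slide": [0, 0, 0], "rot": [0, 0, 0], "grip": 0.05},
    {"slide": [0, 0, 0], "rot": [0, 0, 0], "grip": 0.05},
    {"slide": [0, 0, 0], "rot": [0, 0, 0], "grip": 0.05},
    {"slide": [0, 0, 0], "rot": [0, 0, 0], "grip": 0.05}
  ]
}}

```text
time: 37.6
ee_pos: [0.5956, 0.2004, 0.1322]
eef_rot: [0.997, -0.081, 0.0, -0.0]
ft_force: [-0.1, 0.1, 6.0]
width: 0.0129
grip_force: 40.0
```

```bash
python3 r.py
```

```text
[0.5956 0.2004 0.1322] [-0.1194  0.0987  5.956 ] [ 0.0745  0.1092 -0.0224]
```

Call:
{"api": "arm_command", "payload": {
  "steps": [
    {"slide": [0, 0, -0.0005], "rot": [0, 0, 0], "grip": 0.05},
    {"slide": [0, 0, -0.0005], "rot": [0, 0, 0], "grip": 0.05},
    {"slide": [0, 0, -0.0005], "rot": [0, 0, 0], "grip": 0.05},
    {"slide": [0, 0, 0], "rot": [0, 0, 0], "grip": 0.05},
    {"slide": [0, 0, 0], "rot": [0, 0, 0], "grip": 0.05},
    {"slide": [0, 0, 0], "rot": [0, 0, 0], "grip": 0.05},
    {"slide": [0, 0, 0], "rot": [0, 0, 0], "grip": 0.05},
    {"slide": [0, 0, 0], "rot": [0, 0, 0], "grip": 0.05}
  ]
}}

```text
time: 38.6
ee_pos: [0.5958, 0.2005, 0.1317]
eef_rot: [0.997, -0.081, 0.001, -0.0]
ft_force: [-3.0, -0.4, 11.4]
width: 0.0125
grip_force: 40.0
```

```bash
python3 r.py
```

```text
[0.5958 0.2005 0.1317] [-3.0021 -0.3779 11.401 ] [-0.1306  0.7034 -0.0488]
```

Call:
{"api": "arm_command", "payload": {
  "steps": [
    {"slide": [0, 0, 0.002], "rot": [0, 0, 0], "grip": 0.05},
    {"slide": [0, 0, 0.002], "rot": [0, 0, 0], "grip": 0.05},
    {"slide": [-0.001, 0, 0], "rot": [0, 0, 0], "grip": 0.05},
    {"slide": [-0.001, 0, -0.001], "rot": [0, 0, 0], "grip": 0.05},
    {"slide": [-0.0003, 0, -0.001], "rot": [0, 0, 0], "grip": 0.05},
    {"slide": [-0.0003, 0, -0.001], "rot": [0, 0, 0], "grip": 0.05},
    {"slide": [0, 0, -0.0005], "rot": [0, 0, 0], "grip": 0.05},
    {"slide": [0, 0, 0], "rot": [0, 0, 0], "grip": 0.05}
  ]
}}

```text
time: 39.6
ee_pos: [0.593, 0.2002, 0.1309]
eef_rot: [0.997, -0.081, 0.0, 0.0]
ft_force: [2.2, 0.4, 2.4]
width: 0.0126
grip_force: 39.9
```

```bash
python3 r.py;  python3 - <<'E'
import cv2,numpy as np
from h import *
b=eyes.camera("side");im=np.array(b["pixels"]).astype(int)
# tube windows/brightness profile down the tube front is not visible; print grey rows at the -x and +x tube edges
for v in range(196,240,2):print(v,im[v,299:328].sum(1)//3)
E
```

```text
[0.593  0.2002 0.1309] [2.1778 0.414  2.377 ] [ 0.0754 -0.4007 -0.0376]
196 [ 46  45  47  47  50  81 116 139 140 109  65  54  48  47  48  45  42  59
  82  87  78  67  64  61  53  47  46  47  47]
198 [ 46  48  50  50  55  88 111 116 112 104 101  99  94  88  86  87  88  92
  95  93  82  64  59  55  47  46  46  45  45]
200 [ 52  84  94  72  70  71  78  91 103 104 103 104 105 107 103  97  97  97
  96  92  77  60  57  53  50  49  48  46  45]
202 [ 75  95  84  62  75 106 121 110  99  97 100 103 107 109 109 104 100  94
  90  86  81  71  61  52  53  54  55  51  46]
204 [ 61  73  73  83 109 110  90  88  92  96  96  94  93  92  91  89  89  87
  86  83  78  71  63  58  60  65  62  49  47]
206 [ 81  65  64  98 124 117  92  85  82  84  85  84  87  87  89  90  89  88
  84  81  76  73  61  54  57  57  56  49  46]
208 [ 88  71  79 107 121 118 100  78  74  75  75  74  75  73  74  74  76  76
  75  75  74  68  56  53  53  54  61  65  60]
210 [97 95 89 78 66 62 60 58 58 57 58 58 59 59 60 60 60 60 61 60 62 56 52 61
 69 73 84 93 93]
212 [146 132 127 125  91  62  58  56  54  51  53  52  52  51  51  51  52 
[... 948 characters left out ...]
 57  59  58  58  58  58  59  59  58  58
  59  57  58  56  57  85 120 151 144  96  84]
230 [ 99  87 103 151 154  93  61  59  57  59  58  57  58  58  58  59  60  57
  59  58  58  56  64  85 104 111  99  58  50]
232 [ 94  95 149 180 160  96  61  58  58  58  58  59  58  57  59  58  59  59
  58  58  58  59  74  94 103  93  67  47  54]
234 [ 88  99 153 183 161  95  60  58  58  57  58  58  59  58  58  58  58  57
  59  58  57  60  82 100  97  80  56  46  62]
236 [ 99 146 184 195 184 146 109 106 104  98  92  92  87  81  80  79  79  74
  69  69  67  73  93 105  99  78  58  57  75]
238 [107 164 197 200 198 177 139 127 126 126 126 127 125 124 125 126 124 125
 123 122 122 124 126 124 112  82  57  60  78]
```

Call:
{"api": "arm_command", "payload": {
  "steps": [
    {"slide": [0, 0, -0.0005], "rot": [0, 0, 0], "grip": 0.05},
    {"slide": [0, 0, -0.0005], "rot": [0, 0, 0], "grip": 0.05},
    {"slide": [0, 0, -0.0005], "rot": [0, 0, 0], "grip": 0.05},
    {"slide": [0, 0, -0.0005], "rot": [0, 0, 0], "grip": 0.05},
    {"slide": [0.0003, 0, 0], "rot": [0, 0, 0], "grip": 0.05},
    {"slide": [0.0003, 0, 0], "rot": [0, 0, 0], "grip": 0.05},
    {"slide": [0, 0, 0], "rot": [0, 0, 0], "grip": 0.05},
    {"slide": [0, 0, 0], "rot": [0, 0, 0], "grip": 0.05}
  ]
}}

```text
time: 40.65
ee_pos: [0.5935, 0.2002, 0.1289]
eef_rot: [0.997, -0.081, -0.0, 0.0]
ft_force: [0.7, -0.2, 4.3]
width: 0.0131
grip_force: 40.0
```

```bash
python3 r.py
```

```text
[0.5935 0.2002 0.1289] [ 0.6787 -0.1728  4.2888] [ 0.022  -0.0862 -0.001 ]
```

Through the obstruction; continuing.

Call:
{"api": "arm_command", "payload": {
  "steps": [
    {"slide": [0.0002, 0, -0.0007], "rot": [0, 0, 0], "grip": 0.05},
    {"slide": [0, 0, -0.0007], "rot": [0, 0, 0], "grip": 0.05},
    {"slide": [0, 0, -0.0007], "rot": [0, 0, 0], "grip": 0.05},
    {"slide": [0, 0, -0.0007], "rot": [0, 0, 0], "grip": 0.05},
    {"slide": [0, 0, 0], "rot": [0, 0, 0], "grip": 0.05},
    {"slide": [0, 0, 0], "rot": [0, 0, 0], "grip": 0.05},
    {"slide": [0, 0, 0], "rot": [0, 0, 0], "grip": 0.05},
    {"slide": [0, 0, 0], "rot": [0, 0, 0], "grip": 0.05}
  ]
}}

```text
time: 41.65
ee_pos: [0.5939, 0.2003, 0.1263]
eef_rot: [0.997, -0.081, 0.0, -0.0]
ft_force: [-0.2, 0.7, 5.2]
width: 0.0127
grip_force: 40.0
```

```bash
python3 r.py
```

```text
[0.5939 0.2003 0.1263] [-0.1625  0.673   5.2069] [ 0.0661 -0.1045 -0.0937]
```

Call:
{"api": "arm_command", "payload": {
  "steps": [
    {"slide": [0, 0, -0.0007], "rot": [0, 0, 0], "grip": 0.05},
    {"slide": [0, 0, -0.0007], "rot": [0, 0, 0], "grip": 0.05},
    {"slide": [0, 0, -0.0007], "rot": [0, 0, 0], "grip": 0.05},
    {"slide": [0, 0, -0.0007], "rot": [0, 0, 0], "grip": 0.05},
    {"slide": [0, 0, -0.0006], "rot": [0, 0, 0], "grip": 0.05},
    {"slide": [0, 0, 0], "rot": [0, 0, 0], "grip": 0.05},
    {"slide": [0, 0, 0], "rot": [0, 0, 0], "grip": 0.05},
    {"slide": [0, 0, 0], "rot": [0, 0, 0], "grip": 0.05}
  ]
}}

```text
time: 42.65
ee_pos: [0.5943, 0.2005, 0.1235]
eef_rot: [0.997, -0.081, 0.001, -0.0]
ft_force: [-0.3, -0.1, 8.7]
width: 0.0122
grip_force: 40.0
```

```bash
python3 r.py
```

```text
[0.5943 0.2005 0.1235] [-0.3169 -0.1342  8.7369] [ 0.0205 -0.0994 -0.0436]
```

Call:
{"api": "arm_command", "payload": {
  "steps": [
    {"slide": [0, 0, -0.0006], "rot": [0, 0, 0], "grip": 0.05},
    {"slide": [0, 0, -0.0006], "rot": [0, 0, 0], "grip": 0.05},
    {"slide": [0, 0, -0.0006], "rot": [0, 0, 0], "grip": 0.05},
    {"slide": [0, 0, -0.0005], "rot": [0, 0, 0], "grip": 0.05},
    {"slide": [0, 0, 0], "rot": [0, 0, 0], "grip": 0.05},
    {"slide": [0, 0, 0], "rot": [0, 0, 0], "grip": 0.05},
    {"slide": [0, 0, 0], "rot": [0, 0, 0], "grip": 0.05},
    {"slide": [0, 0, 0], "rot": [0, 0, 0], "grip": 0.05}
  ]
}}

```text
time: 43.65
ee_pos: [0.5937, 0.2003, 0.1204]
eef_rot: [0.997, -0.081, -0.0, 0.0]
ft_force: [1.5, 0.9, 4.6]
width: 0.0124
grip_force: 40.0
```

```bash
python3 r.py
```

```text
[0.5937 0.2003 0.1204] [1.4653 0.9213 4.5667] [ 0.2437 -0.2351 -0.0232]
```

Call:
{"api": "arm_command", "payload": {
  "steps": [
    {"slide": [0.0004, 0, -0.001], "rot": [0, 0, 0], "grip": 0.05},
    {"slide": [0, 0, -0.0015], "rot": [0, 0, 0], "grip": 0.05},
    {"slide": [0, 0, -0.0015], "rot": [0, 0, 0], "grip": 0.05},
    {"slide": [0, 0, -0.0015], "rot": [0, 0, 0], "grip": 0.05},
    {"slide": [0, 0, -0.0015], "rot": [0, 0, 0], "grip": 0.05},
    {"slide": [0, 0, 0], "rot": [0, 0, 0], "grip": 0.05},
    {"slide": [0, 0, 0], "rot": [0, 0, 0], "grip": 0.05},
    {"slide": [0, 0, 0], "rot": [0, 0, 0], "grip": 0.05}
  ]
}}

```text
time: 44.65
ee_pos: [0.5941, 0.2002, 0.1133]
eef_rot: [0.997, -0.081, -0.0, 0.0]
ft_force: [0.3, 1.1, 3.7]
width: 0.0129
grip_force: 40.0
```

```bash
python3 r.py
```

```text
[0.5941 0.2002 0.1133] [0.313  1.144  3.7089] [ 0.2319 -0.1929  0.0253]
```

Call:
{"api": "arm_command", "payload": {
  "steps": [
    {"slide": [0, 0, -0.0012], "rot": [0, 0, 0], "grip": 0.05},
    {"slide": [0, 0, -0.0012], "rot": [0, 0, 0], "grip": 0.05},
    {"slide": [0, 0, -0.0012], "rot": [0, 0, 0], "grip": 0.05},
    {"slide": [0, 0, -0.0012], "rot": [0, 0, 0], "grip": 0.05},
    {"slide": [0, 0, -0.0012], "rot": [0, 0, 0], "grip": 0.05},
    {"slide": [0, 0, -0.0006], "rot": [0, 0, 0], "grip": 0.05},
    {"slide": [0, 0, 0], "rot": [0, 0, 0], "grip": 0.05},
    {"slide": [0, 0, 0], "rot": [0, 0, 0], "grip": 0.05}
  ]
}}

```text
time: 45.65
ee_pos: [0.5942, 0.2001, 0.1068]
eef_rot: [0.997, -0.081, 0.0, 0.0]
ft_force: [2.4, 0.6, 3.8]
width: 0.0129
grip_force: 40.0
```

```bash
python3 r.py
```

```text
[0.5942 0.2001 0.1068] [2.3759 0.5986 3.7792] [ 0.1013 -0.42    0.0149]
```

Call:
{"api": "arm_command", "payload": {
  "steps": [
    {"slide": [0.0003, 0, -0.0004], "rot": [0, 0, 0], "grip": 0.05},
    {"slide": [0, 0, 0], "rot": [0, 0, 0], "grip": 0.05},
    {"slide": [0, 0, 0.0008], "rot": [0, 0, 0], "grip": 0.05},
    {"slide": [0, 0, 0.0008], "rot": [0, 0, 0], "grip": 0.05},
    {"slide": [0, 0, 0.0008], "rot": [0, 0, 0], "grip": 0.05},
    {"slide": [0, 0, 0], "rot": [0, 0, 0], "grip": 0.05},
    {"slide": [0, 0, 0], "rot": [0, 0, 0], "grip": 0.05},
    {"slide": [0, 0, 0], "rot": [0, 0, 0], "grip": 0.05}
  ]
}}

```text
time: 46.65
ee_pos: [0.5944, 0.2001, 0.1078]
eef_rot: [0.997, -0.081, -0.0, 0.0]
ft_force: [6.5, 1.5, -7.1]
width: 0.0125
grip_force: 39.9
```

```bash
python3 r.py
```

```text
[0.5944 0.2001 0.1078] [ 6.5151  1.5379 -7.0755] [ 0.4353 -1.3452  0.0203]
```

Call:
{"api": "arm_command", "payload": {
  "steps": [
    {"slide": [0, 0, -0.0008], "rot": [0, 0, 0], "grip": 0.05},
    {"slide": [0.0003, 0, -0.0006], "rot": [0, 0, 0], "grip": 0.05},
    {"slide": [0, 0, 0], "rot": [0, 0, 0], "grip": 0.05},
    {"slide": [0, 0, 0], "rot": [0, 0, 0], "grip": 0.5},
    {"slide": [0, 0, 0], "rot": [0, 0, 0], "grip": 0.5},
    {"slide": [0, 0, 0], "rot": [0, 0, 0], "grip": 0.5},
    {"slide": [0, 0, 0.03], "rot": [0, 0, 0], "grip": 0.5},
    {"slide": [0, 0, 0.03], "rot": [0, 0, 0], "grip": 0.5}
  ]
}}

```text
time: 47.65
ee_pos: [0.5943, 0.2001, 0.1678]
eef_rot: [0.997, -0.081, -0.001, 0.0]
ft_force: [0.1, -0.5, -0.2]
width: 0.0428
grip_force: 0.0
```

Call:
{"api": "arm_command", "payload": {
  "steps": [
    {"slide": [0, 0, 0.04], "rot": [0, 0, 0], "grip": 0.5},
    {"slide": [0, -0.03, 0.03], "rot": [0, 0, 0], "grip": 0.5},
    {"slide": [-0.01, -0.05, 0], "rot": [0, 0, 0], "grip": 0.5},
    {"slide": [-0.02, -0.05, 0], "rot": [0, 0, 0], "grip": 0.5},
    {"slide": [-0.02, -0.05, 0], "rot": [0, 0, 0], "grip": 0.5},
    {"slide": [-0.02, -0.05, 0], "rot": [0, 0, 0], "grip": 0.5},
    {"slide": [0, 0, 0], "rot": [0, 0, 0], "grip": 0.5},
    {"slide": [0, 0, 0], "rot": [0, 0, 0], "grip": 0.5}
  ]
}}

```text
time: 48.65
ee_pos: [0.5248, -0.0293, 0.2376]
eef_rot: [0.997, -0.081, 0.0, -0.0]
ft_force: [0.7, 0.6, 0.1]
width: 0.0436
grip_force: 0.0
```

```bash
python3 r.py
python3 - <<'E'
from h import *
np.set_printoptions(linewidth=250,threshold=9999)
a=eyes.camera("top");im=np.array(a["pixels"]).astype(int).sum(2)//3
print(im[212:238,228:256])
m=cv2.imread("pics/m2.png");o=cv2.resize(m[:,:400],(50,50),interpolation=cv2.INTER_AREA).astype(int).sum(2)//3
print("first, for comparison");print(o[10:36,6:34])
for z in(.123,.091):print(proj(a,[.595,.2003,z]))
E
```

```text
[ 0.5248 -0.0293  0.2376] [0.6586 0.6273 0.1004] [ 0.0193 -0.0028  0.0413]
[[150 148 145 148 157 174 187 183 174 169 148 127 115 110 101  97 105 110 115 118 123 123 112 111 101  87  89  95]
 [148 142 137 137 143 154 167 176 175 178 177 170 151 116  83  84 106 112 112 114 117 110  79  62  54  54  58  65]
 [146 138 133 134 134 138 147 160 162 159 163 165 147 110  81 104 139 150 145 138 125 108  70  51  45  43  44  45]
 [142 136 133 133 133 135 142 153 151 135 131 131 119  94  81 106 137 164 168 157 133 102  74  69  66  57  53  49]
 [137 134 133 133 133 137 142 135 110  93  97 100 100  92  97 116 141 168 170 156 131 105  94 101  99  91  81  73]
 [135 133 133 133 134 136 135 120  83  58  59  71  89 106 120 130 145 157 150 135 127 122 123 125 128 127 115 101]
 [136 133 133 133 133 136 135 114  70  48  71 104 129 143 135 128 135 143 137 118 113 114 120 129 147 156 141 127]
 [135 133 133 133 133 134 129 105  64  65 115 158 168 167 151 135 133 137 133 117 112  96  91 107 139 153 141 133]
 [136 133 133 134 133 132 120  87  61  84 135 175 182 183 175 164 150 147 138 133 138 109  80 104 149 159
[... 4334 characters left out ...]
 96  99 104 113 121 134 144 126 100  94 121 146 141 134 134 133 132]
 [167 178 181 170 149 133 125 119 108  93  96 113 120 121 116 107  97  89  70  56  81 128 151 142 135 134 133 130]
 [198 214 216 206 185 165 151 136 117  92  97 129 156 166 158 136 105  84  73  72  97 134 148 141 135 134 133 130]
 [213 224 226 224 217 206 190 160 121  86  90 128 167 183 177 156 129 117 114 112 122 141 142 140 136 134 132 128]
 [215 224 224 223 218 211 200 173 130  98 107 136 169 180 173 152 128 124 129 128 132 137 136 136 135 134 131 127]
 [216 224 222 215 199 188 183 166 134 124 147 163 181 183 171 144 121 130 148 146 144 141 135 133 132 131 129 126]]
[241.32439023 223.99196125]
[243.25309664 224.90342868]
```

```bash
python3 -c "from bench import order;print(order.close_job())"
```

```text
the job is handed in; nothing more can be done
None
```

I loaded both steel sinkers into the magazine one after the other. In an upward pull test the spring lips held each one. Both were then released, the arm was withdrawn and the job handed in at about 49 s. The highest force I read was about 16 N, though I only took force readings between moves. The second sinker caught partway down and went in after I lifted it slightly and shifted it about 2.5 mm sideways.

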